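# Pin the blow-off box shut and hold a drilled paddle in it

### The job

Lock the cover of the dust blow-off box by putting the two collared steel pins from the pin block fully home in the two round bores of its cover, one in each. Then take the wooden paddle from its stand by its handle, pass it foot first through the narrow slot in the cover until the whole drilled blade is inside the box, and hold it there: finish with the paddle still in the gripper, upright and still, its foot clear of the box floor. Leave the punch, the jar, the hammer and the offcut where they are.

Things in the scene. Friction and masses are not known exactly. Their poses are not given: they have to be found in the camera images.
- slot (a point): Middle of the slot at the top face of the blow-off box's cover, 130 mm above the bench. x across the slot, y along it, z up. Slot 14 (x) x 62 mm (y), upper edges bevelled 3 mm, through the 12 mm cover; 124 mm from cover top to box floor, free inside 40 mm either side. The fixed box is closed, 180 (x) x 240 (y) mm, the slot in its middle, with plywood cover and ends, clear long sides.
- bore_1 (a point): Centre of one round pin bore at the cover's top face, 85 mm to +y of the slot's middle; 16 mm diameter, bevelled, right through the 12 mm cover; axes as the slot's.
- bore_2 (a point): Centre of the other, equal pin bore, 85 mm to -y of the slot's middle.
- pin_a_grip (a point): One of two equal steel pins (100 g), upright in the pin block. Point: middle of its upper grip, a cylinder 16 mm diameter, 36 mm tall. Below it a collar 26 mm diameter, 4 mm thick, underside 22 mm below the point; then a shank 14 mm diameter, 35 mm long, tapered foot, tip 57 mm below the point. z up. Home, the collar lies on the cover and the point is 22 mm above it. Either pin fits either bore.
- pin_b_grip (a point): Middle of the upper grip of the other, equal locking pin.
- pinblock: Fixed wooden pin block 170 (x) x 60 (y) x 45 mm high; origin at the centre of its underside. Three vertical holes in a row along its x, at -55, 0 and +55 mm, 38 mm deep; two hold the locking pins (collars on the block's top) and one the punch, in any order.
- punch_mid (a point): Bystander: dark steel punch without a collar, 72 mm long, 14 mm diameter with a 9 mm neck at the top, upright in one hole of the pin block; this point is half-way up it. Leave it.
- paddle_grip (a point): Flat wooden paddle (60 g, 12 mm thick, 150 mm tall), upright in its stand, handle up. Point: in the handle, 127 mm above the foot, 23 mm below the top. x across the thickness, y across the width, z up. Handle 26 mm wide, 60 to 150 mm above the foot; below it the blade, drilled with small holes, 60 mm wide, 60 mm high, foot edges rounded 3 mm.
- paddle_foot (a point): Middle of the paddle's foot (lower end of the blade), same axes as paddle_grip.
- stand: Fixed wooden paddle stand 70 (x) x 110 (y) x 40 mm high; origin at the centre of its underside. The paddle's foot sits 30 mm deep in a slot 13.5 (x) x 61.5 mm (y), so lift the foot more than 40 mm above the bench before moving sideways.
- glue_jar: Bystander: white jar with a black cap, 68 mm diameter, 85 mm tall, loose; origin at the centre of its underside. Leave it.
- hammer: Bystander: hammer 260 mm long lying on the bench along its x, loose; leave it.
- offcut: Bystander: loose wooden offcut 45 (x) x 130 (y) x 22 mm high, lying on the bench; origin at the centre of its underside. Leave it.

How it is judged:
By the outcome, as a careful person would: the job done as asked, in the order asked, and still so for the second after the job is handed in, while the arm keeps its last pose, push and grip.
It also fails if it takes over 72 s, if anything falls off the work surface, if the arm or the gripper's body presses on something with over 40 N, if the wrist force passes 120 N, or if a joint passes its speed limit or range.

### The arm

A 6-joint arm with a two-finger parallel gripper is mounted at the origin on the work surface. World frame = base frame: x ahead of the robot, y to its left, z up, the work surface at z = 0. Lengths are in m, angles in rad, forces in N, time in s.
With the tool pointing down it reaches from about 0.35 to 0.85 m from the base axis. Payload 8.1 kg.
Tool frame: the origin (TCP) lies on the centre line of the jaws, within the pads' length; the fingertips stand robot.tip_extent ahead of it and the grasp point (between the pads) lies 11 mm behind it (robot.tip_extent is the distance from the TCP to the fingertips, in m); y points along the fingers, z is the direction in which the jaws open and shut, and the axes are right-handed (so a half turn about y gives the same grasp; the last joint's range is limited). The gripper opens to 93 mm and grips with 3 to 60 N. Pads are 15 mm wide; open, the fingers measure 128 mm over their backs; the gripper's body (75 mm by 188 mm) begins 65 mm behind the grasp point.
Start: joints at [1.165, 0.13, 1.488, -0, 1.523, -0.085], TCP at [0.189, 0.569, 0.227] pointing down, gripper open.
Joint ranges: [-2.96, 2.96], [-0.89, 2.26], [0.02, 2.5], [-1.34, 4.48], [0, 2.73], [-2.66, 2.66]. Speed limits (rad/s): [2.39, 2.39, 2.79, 3.14, 3.14, 3.14].

### API

Orientations are given as a rotation vector (axis times angle).
In Python, from plant import monitor, optics, robot gives the robot as it stands.
- The arm moves only by the shell command python3 -m inch 'ROWS' [OPENING] [FORCE]. ROWS is JSON, a list that holds one entry, the list of rows, each a list of 6 numbers: the shift along the tool's x, y, z in mm, then the turn, a rotation vector about the tool's x, y, z in rad. A call has 1 to 8 rows; each row shifts and turns the commanded pose from where the row before left it, along the tool's axes as they then stand; what a row does not reach is not made up. A row lasts 1/8 s, in which the tool goes at most 62.5 mm and 10.7 degrees, less where a joint would pass 70% of its speed; a pose out of reach is approached as far as the arm can. A call is refused whole if a number of a shift passes 62.5 or a number of a turn 0.188, either way. A call with a gripper value outside its range is refused whole. OPENING is the finger opening in mm, from 0 to 93, set as the call begins (- or left out, the last holds). The fingers move at their own pace and stop on an object; FORCE is the grip in N (left out, the last holds). Time passes only in rows, so rows that do not move let the fingers close. It gives the time, the measured TCP pose, the force and the opening at its end, in the units of the state.
- monitor.read_state(): the state, without advancing time (a new reading comes with each control period).
- optics.read_camera(name): name is "scene" or "top" or "wrist"; returns a dict with "image" (420x560x3 uint8, blue, green, red), "fx", "fy", "cx", "cy" (pixels), "rvec" (rotation vector, rad) and "tvec" (3), from world to camera coordinates, as OpenCV has them. Camera axes: x right, y down, z forward; pixel columns grow to the right and rows downward; lengths in m; the calibration is good to about 2 mm. A picture is of the moment at which its call begins. There is no depth.
- robot.close_job(): hands the job in, once; it reports no verdict.
The state is a dict: "t": time; "q": joint angles; "dq": joint speeds; "joint_torque": joint torques, N m; "tool_pos": TCP position; "orientation": TCP orientation; "force": force on the tool from outside, world axes, zero at the start; "wrist_torque": the same for the moment, N m; "opening": finger opening in m.
Only numpy, scipy, OpenCV 4.12 (cv2) and the standard library are available. Lean on these libraries where they do the work, as an engineer would, in place of code of your own. Each camera call takes 0.05 s, during which the arm holds its last target.

## Working session

There is one attempt and no reset: what is moved stays moved. The work goes in short steps, Python scripts to look and compute and a shell command to move; the robot and the scene stay as the last step left them, time stands still between calls to the robot, and variables do not carry over. Pictures are saved under pics/ and viewed, and the job is handed in when it is done.

```bash
ls; mkdir -p pics
python3 - <<'E'
from plant import monitor, optics, robot
import cv2
s=monitor.read_state();print(s, robot.tip_extent)
for n in ["scene","top","wrist"]:
    c=optics.read_camera(n);cv2.imwrite(f"pics/{n}0.png",c["image"])
    print(n,{k:c[k] for k in c if k!="image"})
E
```

```text
pics
{'t': 0.0, 'q': array([ 1.16459939e+00,  1.31155601e-01,  1.48928088e+00, -3.10961148e-06,
        1.52301220e+00, -8.54029240e-02]), 'dq': array([-0.00075421, -0.00100285,  0.00151759, -0.00073197, -0.00099224,
       -0.00139162]), 'joint_torque': array([-2.86635899e-03, -5.59846902e+01, -4.91743219e+01,  7.63549190e-02,
        3.64423043e-02, -1.88670679e-04]), 'tool_pos': array([0.18895053, 0.56887859, 0.2255899 ]), 'orientation': array([-1.55789947,  0.25217146, -0.25146412]), 'force': array([-0.70141888,  0.76619452, -0.71228785]), 'wrist_torque': array([0.00484661, 0.02757504, 0.0443542 ]), 'opening': 0.09327226361912247} 0.008
scene {'fx': 530.1066467707644, 'fy': 530.1066467707644, 'cx': 284.76909811881865, 'cy': 213.20793588829756, 'rvec': array([ 1.92274675,  1.20949882, -0.60752313]), 'tvec': array([-0.25820324, -0.19528481,  1.48335402])}
top {'fx': 390.8381295880232, 'fy': 390.8381295880232, 'cx': 280.1864069483929, 'cy': 207.18059557702088, 'rvec': array([ 2.12759907, -2.17824148,  0.09491039]), 'tvec': array([0.03552744, 0.57309356, 0.93073944])}
wrist {'fx': 378.48040332788844, 'fy': 378.48040332788844, 'cx': 273.4241076344543, 'cy': 209.68348457919222, 'rvec': array([-2.34281111, -1.6907382 , -0.25240429]), 'tvec': array([-0.5984855 , -0.03326805,  0.39112346])}
```

View pics/scene0.png

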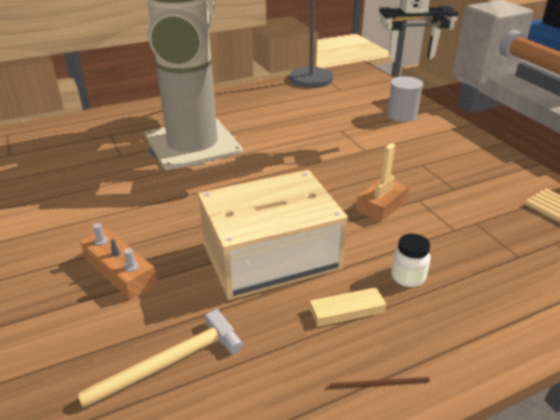

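View pics/top0.png

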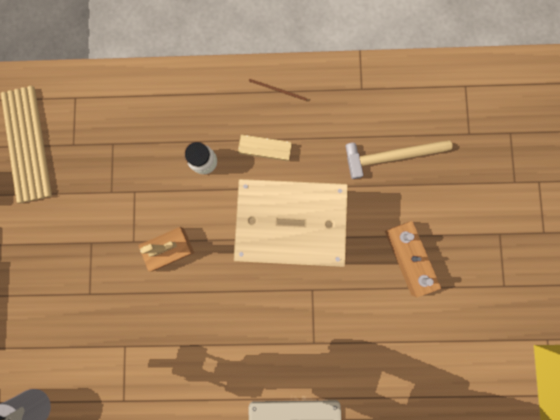

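View pics/wrist0.png

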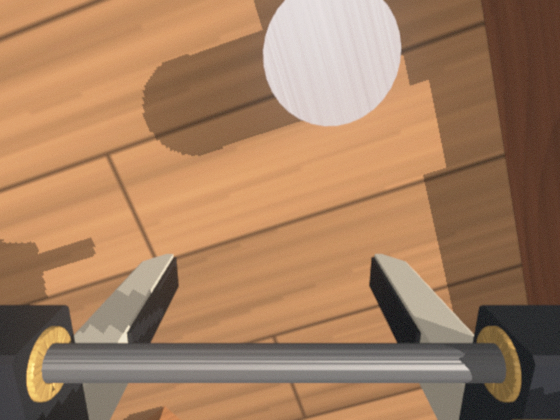

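The scene view shows the pin block (pins at about (99,233) and (130,259), punch between them), the box (slot at (271,205)), and the paddle in its stand (388,170). In the top view the box slot is at (291,222), the bores at (251,220) and (328,224), the pins at (407,237) and (426,281), and the paddle at (155,245). I'll enlarge both.

```bash
cat > h.py <<'E'
import numpy as np, cv2
from scipy.spatial.transform import Rotation as R
from scipy.optimize import least_squares
def crop(src,dst,x,y,w,h,k):
    im=cv2.imread(src)[y:y+h,x:x+w]; im=cv2.resize(im,None,fx=k,fy=k,interpolation=cv2.INTER_CUBIC)
    for i in range(0,w,10): cv2.putText(im,str(x+i),(i*k,8),0,.3,(0,0,255)); cv2.line(im,(i*k,8),(i*k,12),(0,0,255))
    for i in range(0,h,10): cv2.putText(im,str(y+i),(0,i*k+4),0,.3,(0,0,255))
    cv2.imwrite(dst,im)
def cam(c):
    return (np.array([[c["fx"],0,c["cx"]],[0,c["fy"],c["cy"]],[0,0,1]]),np.array(c["rvec"]),np.array(c["tvec"]))
SC=cam(dict(fx=530.1066467707644,fy=530.1066467707644,cx=284.76909811881865,cy=213.20793588829756,rvec=[1.92274675,1.20949882,-0.60752313],tvec=[-0.25820324,-0.19528481,1.48335402]))
TP=cam(dict(fx=390.8381295880232,fy=390.8381295880232,cx=280.1864069483929,cy=207.18059557702088,rvec=[2.12759907,-2.17824148,0.09491039],tvec=[0.03552744,0.57309356,0.93073944]))
def proj(C,P): return cv2.projectPoints(np.atleast_2d(np.array(P,float)),C[1],C[2],C[0],None)[0].reshape(-1,2)
def plane(C,uv,z):
    K,r,t=C; Rm=cv2.Rodrigues(r)[0]; o=-Rm.T@t; d=Rm.T@np.linalg.inv(K)@np.array([uv[0],uv[1],1.]); return o+d*(z-o[2])/d[2]
def tri(Cs,uvs):
    f=lambda p: np.concatenate([proj(C,p)[0]-np.array(u) for C,u in zip(Cs,uvs)])
    s=least_squares(f,plane(Cs[0],uvs[0],0.1)); return s.x,s.fun
E
python3 - <<'E'
from h import *
crop("pics/top0.png","pics/t_pin.png",380,215,70,90,6)
crop("pics/top0.png","pics/t_box.png",225,175,130,96,6)
crop("pics/top0.png","pics/t_pad.png",130,220,70,60,8)
crop("pics/scene0.png","pics/s_pin.png",75,215,85,85,6)
crop("pics/scene0.png","pics/s_box.png",195,165,150,80,5)
crop("pics/scene0.png","pics/s_pad.png",345,135,75,90,6)
E
```

```text
(no output)
```

View pics/t_pin.png

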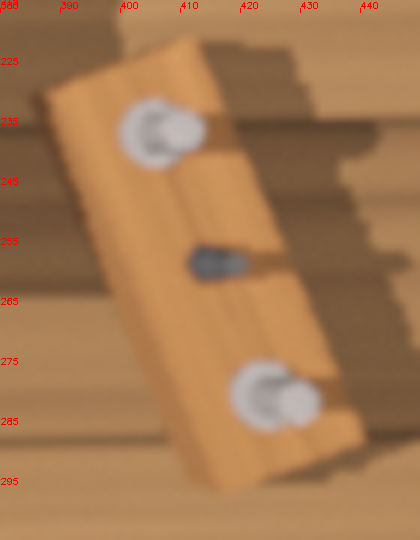

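View pics/t_box.png

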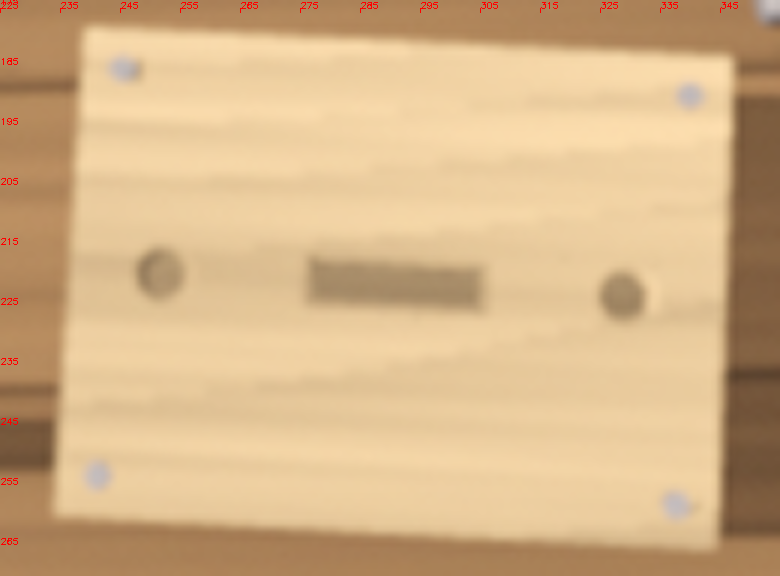

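View pics/t_pad.png

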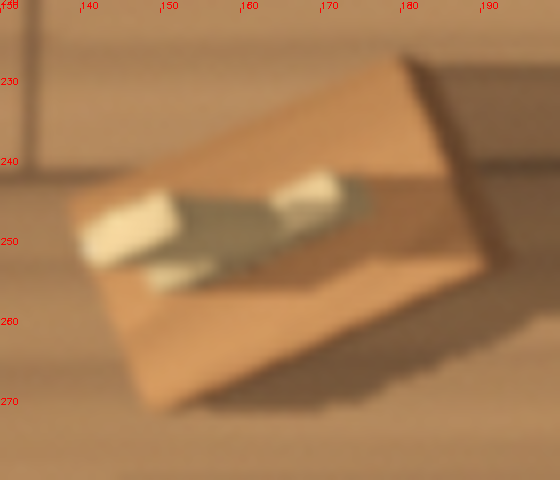

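View pics/s_pin.png

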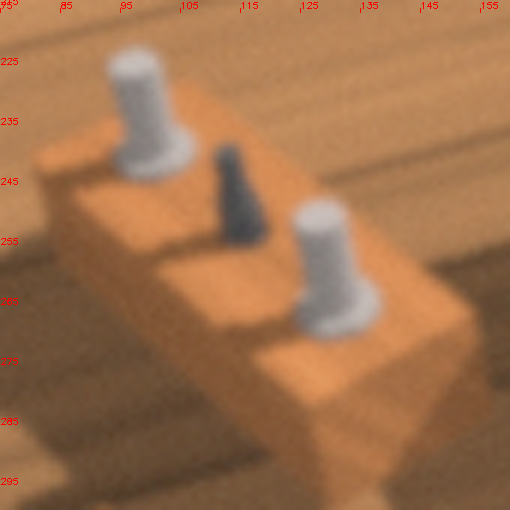

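View pics/s_box.png

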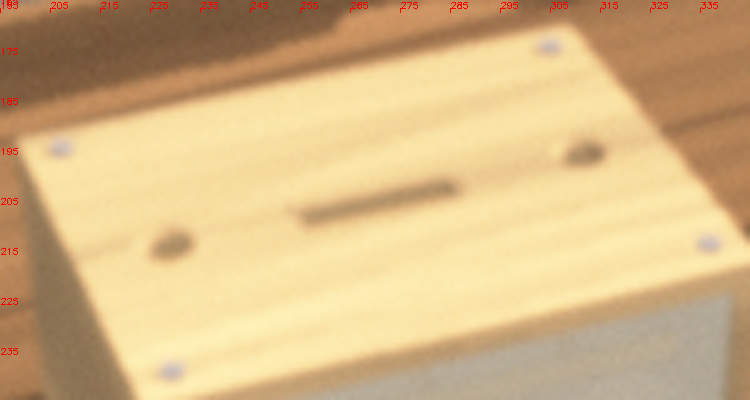

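View pics/s_pad.png

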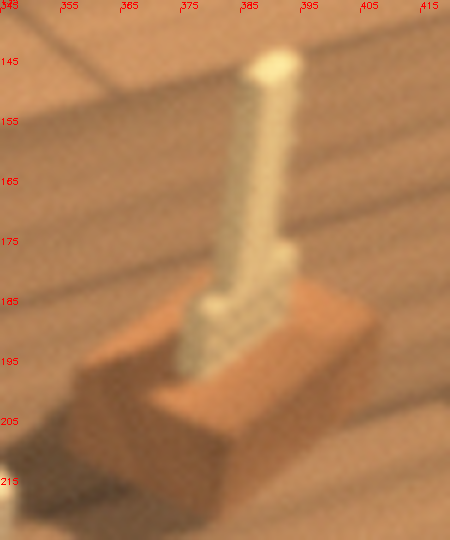

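Run:
```python
from h import *
np.set_printoptions(precision=4,suppress=True)
def pr(n,t,s,z):
    p,e=tri([TP,SC],[t,s]); print(n,p,"err",e.round(1)," top@z",plane(TP,t,z)[:2]," scene@z",plane(SC,s,z)[:2])
pr("pinA top",(409.6,236.2),(128,250.3),.085)
pr("pinB top",(429.1,281.6),(96.9,224.9),.085)
pr("pinA collar",(405.2,236.7),(131.,266.5),.049)
pr("pinB collar",(423.6,280.4),(100.5,241.),.049)
pr("bore1",(251.2,220.2),(311.8,195.2),.13)
pr("bore2",(328.2,223.9),(229,213.6),.13)
pr("slot",(290.2,222),(270.6,205.2),.13)
pr("padtop",(145.8,248.2),(390.3,145.4),.16)
for n,t,s in [("c1",(245.2,186.3),(336.5,213.5)),("c2",(339.7,190.7),(229,239)),("c3",(240.9,254.1),(304.8,174)),("c4",(337.3,258.8),(206.8,194.5))]: pr(n,t,s,.13)
# stand corners top z=.04 
for uv in [(138.5,246),(180,227),(190.5,252.5),(150,271)]: print(plane(TP,uv,.04)[:2])
# block corners top
for uv in [(387,230.5),(412,221),(440,287),(416,297)]: print(plane(TP,uv,.045)[:2])
```

```text
pinA top [ 0.4937 -0.2739  0.0851] err [-0.1 -0.  -0.1 -0. ]  top@z [ 0.4936 -0.2741]  scene@z [ 0.4936 -0.2738]
pinB top [ 0.3904 -0.3118  0.0851] err [0. 0. 0. 0.]  top@z [ 0.3904 -0.3118]  scene@z [ 0.3902 -0.3118]
pinA collar [ 0.494  -0.2751  0.0459] err [-0.2 -0.  -0.1 -0. ]  top@z [ 0.4937 -0.2746]  scene@z [ 0.4978 -0.2752]
pinB collar [ 0.3901 -0.3128  0.0446] err [-0.1 -0.  -0.1 -0. ]  top@z [ 0.3904 -0.3116]  scene@z [ 0.396  -0.3129]
bore1 [0.5359 0.0854 0.1292] err [-0.4 -0.2 -0.3  0. ]  top@z [0.5355 0.0845]  scene@z [0.5371 0.0855]
bore2 [ 0.5235 -0.0843  0.1292] err [-0.2 -0.1 -0.2 -0. ]  top@z [ 0.5233 -0.0847]  scene@z [ 0.5247 -0.0842]
slot [ 0.5298 -0.001   0.1274] err [-0.2 -0.1 -0.2  0. ]  top@z [ 0.5294 -0.0014]  scene@z [ 0.5333 -0.0022]
padtop [0.4791 0.3078 0.1601] err [-0.3 -0.1 -0.3  0.1]  top@z [0.4788 0.3072]  scene@z [0.479  0.3087]
c1 [0.6118 0.0975 0.1307] err [-0.3 -0.1 -0.3  0. ]  top@z [0.6116 0.0969]  scene@z [0.6111 0.0986]
c2 [ 0.5964 -0.1121  0.1307] err [-0.3 -0.1 -0.2 -0. ]  top@z [ 0.5962 -0.1127]  scene@z [ 0.5958 -0.1115]
c3 [0.4619 0.1086 0.1306] err [-0.2 -0.1 -0.2  0. ]  top@z [0.4617 0.1082]  scene@z [0.4611 0.1096]
c4 [ 0.447  -0.1014  0.1307] err [-0.1 -0.  -0.1 -0. ]  top@z [ 0.4469 -0.1017]  scene@z [ 0.4461 -0.1009]
[0.4863 0.3696]
[0.5302 0.268 ]
[0.4677 0.242 ]
[0.4254 0.3404]
[ 0.5097 -0.2333]
[ 0.5311 -0.2941]
[ 0.374  -0.3502]
[ 0.352  -0.2928]
```

```bash
cat >> h.py <<'E'
def tool(s): return R.from_rotvec(s["orientation"]).as_matrix(), np.array(s["tool_pos"])
def plan(s,pos,yaw=None):
    """pos: target TCP; yaw: heading (world) of the jaw axis (tool z), mod pi. prints tool-axes shift mm & turn about y"""
    Rm,p=tool(s); d=Rm.T@(np.array(pos)-p)*1000
    zx=Rm[:,2]; cur=np.arctan2(zx[1],zx[0]); out=[d.round(1)]
    if yaw is not None:
        w=(yaw-cur+np.pi/2)%np.pi-np.pi/2   # world-z turn
        # tilt fix: target matrix
        y=np.array([0,0,-1.]); z=np.array([np.cos(cur+w),np.sin(cur+w),0]); x=np.cross(y,z)
        T=np.stack([x,y,z],1); rv=R.from_matrix(Rm.T@T).as_rotvec()
        out+= [rv.round(3), "shift if turned first",(T.T@(np.array(pos)-p)*1000).round(1)]
    return out
E
python3 - <<'E'
from h import *
np.set_printoptions(precision=4,suppress=True)
from plant import monitor, optics
s=monitor.read_state(); Rm,p=tool(s); print(Rm)
c=optics.read_camera("wrist"); K,r,t=cam(c); Rc=cv2.Rodrigues(r)[0]; o=-Rc.T@t
print("cam centre in tool",Rm.T@(o-p),"cam axes in tool(cols)",Rm.T@Rc.T)
E
```

```text
[[ 0.949  -0.0005  0.3153]
 [-0.3153 -0.0013  0.949 ]
 [-0.0001 -1.     -0.0014]]
cam centre in tool [-0.0829 -0.1575 -0.001 ] cam axes in tool(cols) [[-0.0001  0.956   0.2932]
 [-0.0008 -0.2932  0.956 ]
 [ 1.     -0.0001  0.0008]]
```

```bash
cat >> h.py <<'E'
def rows(s,pos,yaw,n):
    """suggested per-row shifts/turn for a straight path with even turn"""
    Rm,p=tool(s); zx=Rm[:,2]; cur=np.arctan2(zx[1],zx[0])
    w=0 if yaw is None else (yaw-cur+np.pi/2)%np.pi-np.pi/2
    step=(np.array(pos)-p)/n*1000
    for i in range(n):
        h=cur+w*i/n; z=np.array([np.cos(h),np.sin(h),0]); y=np.array([0,0,-1.]); x=np.cross(y,z)
        print(np.round([x@step,y@step,z@step],1).tolist(), round(-w/n,3))
E
python3 - <<'E'
from h import *
from plant import monitor
rows(monitor.read_state(),(0.53,-0.03,0.33),-0.0725,14)
E
```

```text
[36.6, -7.4, -32.9] 0.094
[39.5, -7.4, -29.3] 0.094
[42.1, -7.4, -25.5] 0.094
[44.4, -7.4, -21.4] 0.094
[46.2, -7.4, -17.1] 0.094
[47.6, -7.4, -12.7] 0.094
[48.6, -7.4, -8.1] 0.094
[49.1, -7.4, -3.5] 0.094
[49.2, -7.4, 1.1] 0.094
[48.9, -7.4, 5.8] 0.094
[48.1, -7.4, 10.4] 0.094
[46.9, -7.4, 14.9] 0.094
[45.3, -7.4, 19.2] 0.094
[43.3, -7.4, 23.4] 0.094
```

```bash
python3 -m inch '[[[37,-8,-33,0,0.094,0],[39,-8,-29,0,0.094,0],[42,-8,-25,0,0.094,0],[44,-8,-21,0,0.094,0],[46,-8,-17,0,0.094,0],[48,-8,-13,0,0.094,0],[49,-8,-8,0,0.094,0],[49,-8,-3,0,0.094,0]]]' 36 && python3 -m inch '[[[49,-7,1,0,0.094,0],[49,-7,6,0,0.094,0],[48,-7,10,0,0.094,0],[47,-7,15,0,0.094,0],[45,-7,19,0,0.094,0],[43,-7,23,0,0.094,0],[0,0,0,0,0,0]]]'
python3 - <<'E'
from plant import optics,monitor
import cv2,pickle
c=optics.read_camera("wrist");cv2.imwrite("pics/w1.png",c["image"]);pickle.dump((c,monitor.read_state()),open("w1.pkl","wb"))
E
```

```text
t: 1.2
tool_pos: [0.3858, 0.227, 0.2909]
orientation: [-1.403, 0.837, -0.837]
force: [0.3, 0.9, -0.3]
opening: 0.0358
t: 2.08
tool_pos: [0.5327, -0.0297, 0.3323]
orientation: [-1.176, 1.261, -1.261]
force: [-0.7, 0.2, 0.4]
opening: 0.0361
```

View pics/w1.png

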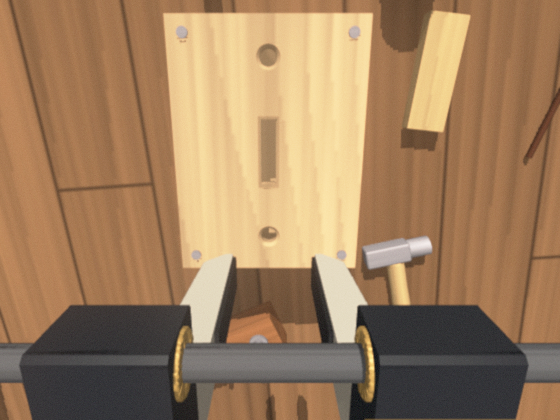

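The wrist view shows the cover with bore_1 at (268,56), the slot at (268,151) and bore_2 at (269,235). I'll zoom in.

```bash
python3 - <<'E'
from h import *
crop("pics/w1.png","pics/w1a.png",245,30,50,60,10)
crop("pics/w1.png","pics/w1b.png",245,105,50,90,6)
crop("pics/w1.png","pics/w1c.png",245,210,50,50,10)
E
cd pics; python3 -c "
import cv2,numpy as np
a,b,c=[cv2.imread(f'w1{k}.png') for k in 'abc']
w=np.zeros((600,1310,3),np.uint8);w[:a.shape[0],:500]=a;w[:540,505:805]=b;w[:500,810:1310]=c
cv2.imwrite('w1z.png',cv2.resize(w,(800,366),interpolation=cv2.INTER_AREA)); cv2.imwrite('w1z.png',w[:, :800])
cv2.imwrite('w1y.png',c)"
```

```text
(no output)
```

View pics/w1z.png

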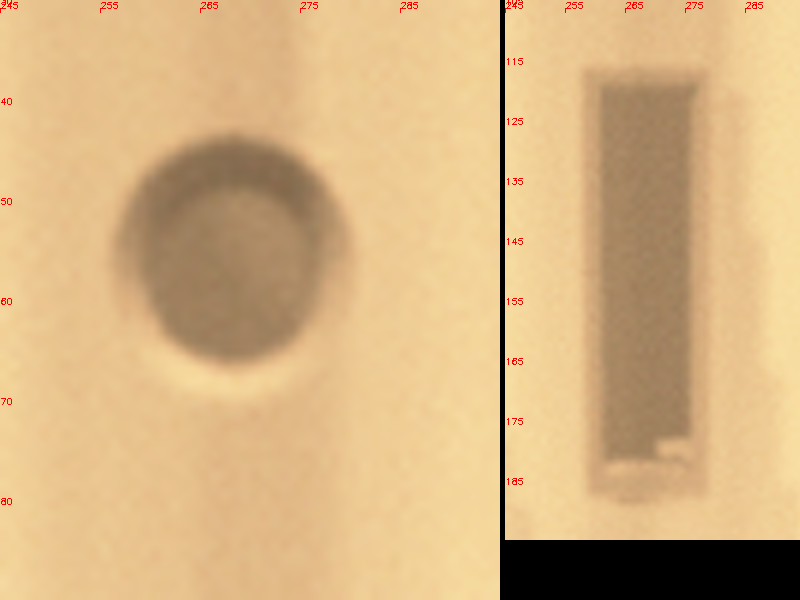

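View pics/w1y.png

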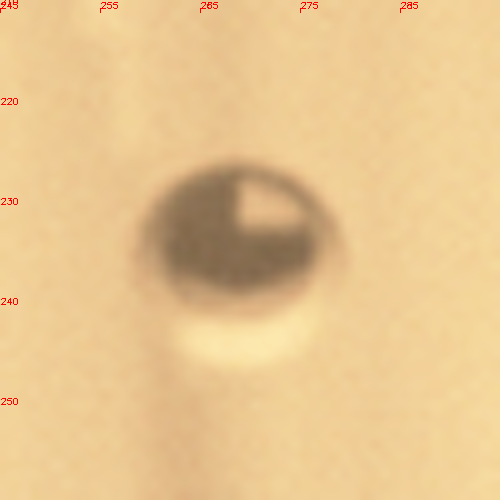

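Run:
```python
from h import *
import pickle
np.set_printoptions(precision=4,suppress=True)
c,s=pickle.load(open("w1.pkl","rb")); C=cam(c)
P={}
for n,uv in dict(b1=(267.6,56.0),b2=(268.5,236.1),sl_n=(268,115.7),sl_s=(268.2,187.3),slW=(257.5,152),slE=(278.4,152),k1=(181.5,32.5),k2=(354.5,32),k3=(196,255),k4=(341,255)).items():
    P[n]=plane(C,uv,.13); print(n,P[n])
print((P['b1']+P['b2'])/2,(P['sl_n']+P['sl_s'])/2,(P['slW']+P['slE'])/2,np.mean([P['k%d'%i] for i in (1,2,3,4)],0))
d=P['b1']-P['b2'];print(np.linalg.norm(d),np.arctan2(-d[0],d[1]), np.linalg.norm(P['sl_n']-P['sl_s']))
for n,t,top in [("bore1",P['b1'],(251.2,220.2)),("bore2",P['b2'],(328.2,223.9))]:
    print(n, proj(TP,t), proj(SC,t))
for n,uvw,uvt,uvs in [("b1",(267.6,56.0),(251.2,220.2),(311.8,195.2)),("b2",(268.5,236.1),(328.2,223.9),(229,213.6)),("slot",(268.1,151),(290.2,222),(270.6,205.2))]:
    print(n,tri([C,TP],[uvw,uvt]),tri([C,SC],[uvw,uvs])[0])
```

```text
b1 [0.5344 0.0837 0.13  ]
b2 [ 0.5225 -0.0861  0.13  ]
sl_n [0.5309 0.0325 0.13  ]
sl_s [ 0.526  -0.0353  0.13  ]
slW [ 0.5184 -0.0002  0.13  ]
slE [ 0.5382 -0.0016  0.13  ]
k1 [0.4611 0.1079 0.13  ]
k2 [0.6112 0.0977 0.13  ]
k3 [ 0.4463 -0.1016  0.13  ]
k4 [ 0.5956 -0.1122  0.13  ]
[ 0.5284 -0.0012  0.13  ] [ 0.5284 -0.0014  0.13  ] [ 0.5283 -0.0009  0.13  ] [ 0.5285 -0.0021  0.13  ]
0.1702149659234668 -0.06989560394805355 0.06796575064049036
bore1 [[251.5931 220.6924]] [[310.3269 194.7188]]
bore2 [[328.8593 224.2389]] [[227.6349 213.2247]]
b1 (array([0.5345, 0.0826, 0.1431]), array([-0.018 , -0.1089,  0.3017, -0.029 ])) [0.5346 0.0842 0.1287]
b2 (array([ 0.5227, -0.0841,  0.1353]), array([ 0.0369,  0.0117, -0.0279,  0.0797])) [ 0.5228 -0.0856  0.13  ]
slot (array([ 0.5286, -0.0007,  0.1259]), array([ 0.2234,  0.1285, -0.3221,  0.5014])) [ 0.5285 -0.0004  0.1264]
```

Run:
```python
from h import *
from plant import monitor
print(plan(monitor.read_state(),(0.47,-0.262,0.25),-0.07))
```

```text
[array([237.7,  82.2, -45.8]), array([ 0.001,  0.002, -0.   ]), 'shift if turned first', array([237.7,  82.2, -45.5])]
```

```bash
python3 -m inch '[[[40,10,-8,0,0,0],[45,14,-9,0,0,0],[45,16,-9,0,0,0],[45,16,-9,0,0,0],[40,16,-7,0,0,0],[22,10,-4,0,0,0],[0,0,0,0,0,0]]]'
python3 - <<'E'
from plant import optics,monitor
import cv2,pickle
from h import crop
c=optics.read_camera("wrist");cv2.imwrite("pics/w2.png",c["image"]);pickle.dump((c,monitor.read_state()),open("w2.pkl","wb"))
E
```

```text
t: 3.0
tool_pos: [0.4693, -0.2599, 0.2494]
orientation: [-1.177, 1.26, -1.256]
force: [1.0, 0.1, 0.0]
opening: 0.0361
```

View pics/w2.png

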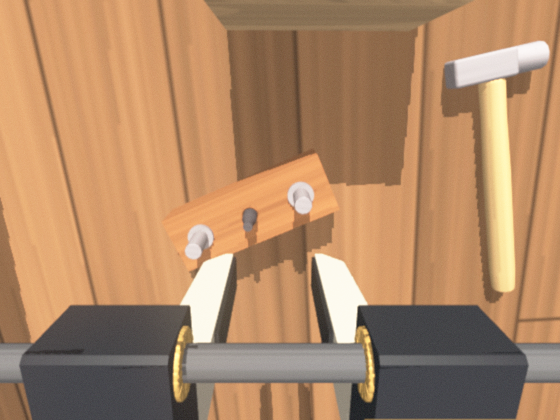

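Pin A is at about (303,205), the punch at (249,215) and pin B at (194,250). Zooming in.

Run:
```python
from h import *
crop("pics/w2.png","pics/w2a.png",175,170,155,100,5)
```

```text
(no output)
```

View pics/w2a.png

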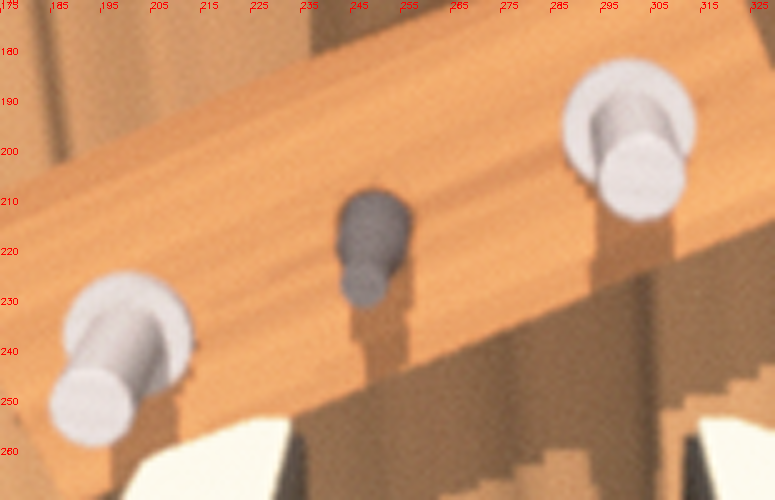

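Run:
```python
from h import *
import pickle
np.set_printoptions(precision=4,suppress=True)
c,s=pickle.load(open("w2.pkl","rb")); C=cam(c)
for n,uv,z in [("A",(303,205),.085),("Acol",(300.4,194.4),.049),("B",(193,251),.085),("Bcol",(200.2,237),.049)]: print(n,plane(C,uv,z))
print(tri([C,TP],[(303,205),(409.6,236.2)]),tri([C,SC],[(303,205),(128,250.3)]))
print(tri([C,TP],[(193,251),(429.1,281.6)]),tri([C,SC],[(193,251),(96.9,224.9)]))
print(s["tool_pos"])
from plant import monitor
print(plan(monitor.read_state(),(0.4928,-0.275,0.063),-0.07))
```

```text
A [ 0.4933 -0.2741  0.085 ]
Acol [ 0.4934 -0.2738  0.049 ]
B [ 0.3903 -0.3115  0.085 ]
Bcol [ 0.3902 -0.3116  0.049 ]
(array([ 0.4939, -0.2773,  0.0741]), array([ 0.0031,  0.0094, -0.0228,  0.0078])) (array([ 0.4933, -0.2741,  0.0849]), array([ 0.0188, -0.0825, -0.1682, -0.0219]))
(array([ 0.3903, -0.3117,  0.0847]), array([ 0.015 ,  0.0346, -0.0817,  0.0362])) (array([ 0.3903, -0.3116,  0.0849]), array([-0.0134,  0.0458,  0.0924,  0.0323]))
[ 0.47   -0.2593  0.2502]
[array([ 14.4, 187.2,  23.9]), array([ 0.001,  0.004, -0.001]), 'shift if turned first', array([ 14.1, 187.2,  23.8])]
```

```bash
python3 -m inch '[[[13.5,40,24.3,0,0,0],[0,50,0,0,0,0],[0,45,0,0,0,0],[0,25,0,0,0,0],[0,0,0,0,0,0]]]'
python3 - <<'E'
from h import *
from plant import optics,monitor
import cv2
c=optics.read_camera("wrist");cv2.imwrite("pics/w3.png",c["image"])
print(plan(monitor.read_state(),(0.4933,-0.274,0.064),-0.07))
E
```

```text
t: 3.68
tool_pos: [0.4929, -0.2727, 0.0889]
orientation: [-1.179, 1.26, -1.253]
force: [-0.9, -0.0, 0.2]
opening: 0.036
[array([ 0.2, 26.9, -0.6]), array([ 0.001,  0.006, -0.001]), 'shift if turned first', array([ 0.2, 26.9, -0.7])]
```

View pics/w3.png

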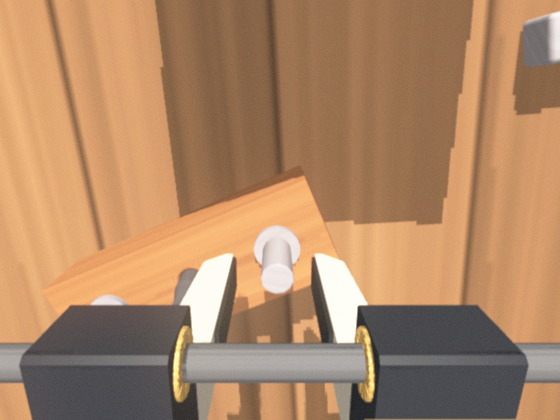

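The pin sits centred between the fingers at (277,270). Going down to grip.

```bash
python3 -m inch '[[[0.5,15,0,0,0.004,0],[0,10.5,0,0,0,0],[0,0,0,0,0,0]]]' && python3 -m inch '[[[0,0,0,0,0,0],[0,0,0,0,0,0],[0,0,0,0,0,0],[0,0,0,0,0,0]]]' 5 35
python3 - <<'E'
from h import *
from plant import monitor
s=monitor.read_state();print(plan(s,(0.4933,-0.274,0.064),-0.07),s["force"])
E
```

```text
t: 4.1
tool_pos: [0.493, -0.2754, 0.0642]
orientation: [-1.176, 1.262, -1.259]
force: [-0.1, 0.4, 0.2]
opening: 0.036
t: 4.6
tool_pos: [0.4939, -0.2761, 0.0656]
orientation: [-1.175, 1.26, -1.261]
force: [-0.2, -0.7, 2.3]
opening: 0.0151
[array([-2.1,  1.6, -0.7]), array([-0.001, -0.   ,  0.   ]), 'shift if turned first', array([-2.1,  1.6, -0.7])] [-0.16534649 -0.72908183  2.30991854]
```

```bash
python3 -m inch '[[[0,-10,0,0,0,0],[0,-25,0,0,0,0],[0,-40,0,0,0,0],[0,-45,0,0,0,0],[0,-40,0,0,0,0],[0,0,0,0,0,0]]]'
python3 - <<'E'
from h import *
from plant import monitor,optics
s=monitor.read_state();print(plan(s,(0.5225,-0.0880,0.215),-0.07),s["force"])
c=optics.read_camera("wrist");cv2.imwrite("pics/w4.png",c["image"])
E
```

```text
t: 5.35
tool_pos: [0.4954, -0.2771, 0.2303]
orientation: [-1.174, 1.254, -1.267]
force: [0.4, -0.1, -0.4]
opening: 0.0152
[array([-190.6,   14.6,   13.7]), array([-0.007,  0.   ,  0.004]), 'shift if turned first', array([-190.5,   15.3,   13.8])] [ 0.37944919 -0.06978335 -0.40389519]
```

View pics/w4.png

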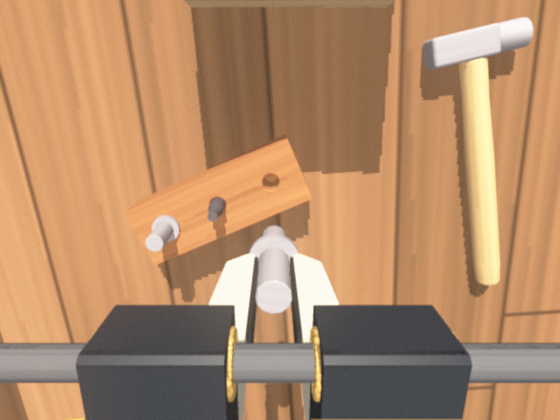

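Run:
```python
from h import *
crop("pics/w4.png","pics/w4a.png",225,215,100,110,5)
```

```text
(no output)
```

View pics/w4a.png

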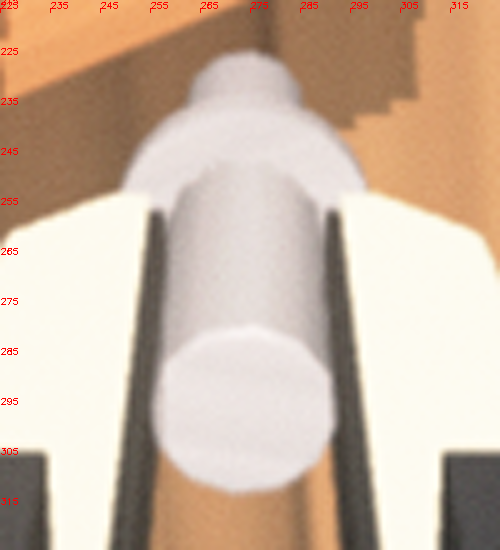

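```bash
cat >> h.py <<'E'
def avg(n=10,save=None):
    from plant import monitor,optics
    import pickle
    ss=[];cs=[]
    for i in range(n):
        c=optics.read_camera("wrist"); s=monitor.read_state(); ss.append(s); cs.append(c)
    a={k:np.mean([s[k] for s in ss],0) for k in ("tool_pos","orientation","force","wrist_torque","opening","t")}
    print("avg pos",a["tool_pos"].round(4),"sd",np.std([s["tool_pos"] for s in ss],0).round(4),"ori",a["orientation"].round(4),"F",a["force"].round(2),"M",a["wrist_torque"].round(3),"open",a["opening"].round(4),"t",ss[-1]["t"])
    c=dict(cs[-1]); c["image"]=np.mean([k["image"].astype(float) for k in cs],0).astype(np.uint8); c["tvec"]=np.mean([k["tvec"] for k in cs],0); c["rvec"]=np.mean([k["rvec"] for k in cs],0)
    if save: cv2.imwrite(f"pics/{save}.png",c["image"]); pickle.dump((c,a),open(save+".pkl","wb"))
    return a,c
E
python3 -m inch '[[[-40,0,3,0,0,0],[-45,2,4,0,0,0],[-45,5,3,0,0,0],[-40,5,3,0,0,0],[-20,3,2,0,0,0],[0,0,0,0,0,0],[0,0,0,0,0,0]]]'
python3 - <<'E'
from h import *
np.set_printoptions(suppress=True)
a,c=avg(8,"w5"); print(plan(a,(.5225,-.0888,.21),-.07)); print(c["rvec"],c["tvec"])
crop("pics/w5.png","pics/w5a.png",205,190,140,120,5)
E
```

```text
t: 6.28
tool_pos: [0.5212, -0.0877, 0.2092]
orientation: [-1.177, 1.262, -1.26]
force: [0.4, 0.4, -1.0]
opening: 0.0153
avg pos [ 0.5217 -0.0881  0.21  ] sd [0.0002 0.0002 0.0002] ori [-1.1751  1.2614 -1.2612] F [-0.01  0.06 -1.05] M [-0.091  0.058 -0.008] open 0.0154 t 6.675
[array([0.7, 0. , 0.9]), array([ 0.   , -0.001,  0.   ]), 'shift if turned first', array([0.7, 0. , 0.9])]
[-2.84272059  0.10046609  0.01614423] [-0.52535364 -0.07865685  0.36054107]
```

View pics/w5.png

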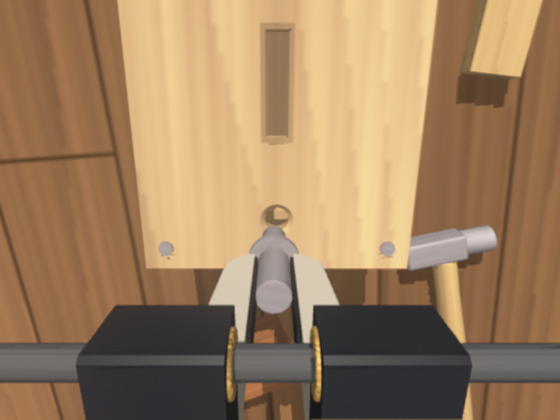

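View pics/w5a.png

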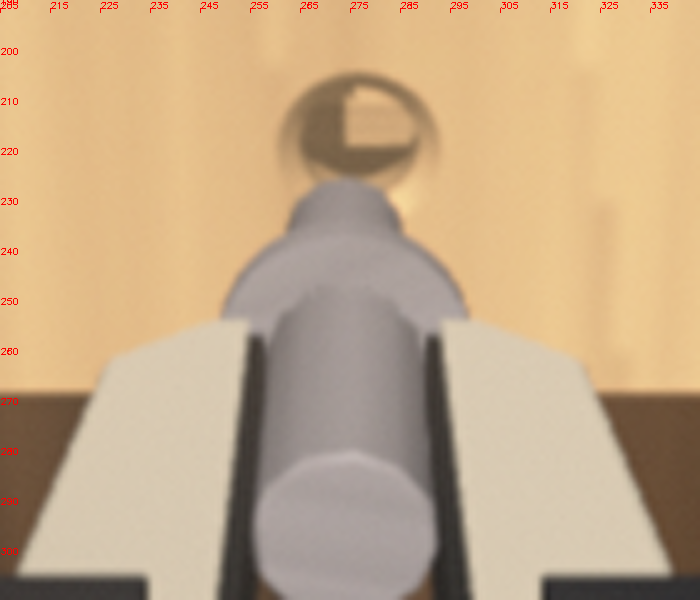

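```bash
cat >> h.py <<'E'
CT=np.array([-0.0829,-0.1575,-0.001]); CA=np.array([[0,.956,.2932],[0,-.2932,.956],[1,0,0]])  # camera in tool
KW=np.array([[378.48,0,273.42],[0,378.48,209.68],[0,0,1]])
def t2px(P):
    q=(np.atleast_2d(P)-CT)@CA; return np.stack([378.48*q[:,0]/q[:,2]+273.42,378.48*q[:,1]/q[:,2]+209.68],1)
def circ(x,y,z,r):
    t=np.linspace(0,2*np.pi,73); return t2px(np.stack([x+r*np.cos(t),np.full_like(t,y),z+r*np.sin(t)],1))
E
python3 - <<'E'
from h import *
np.set_printoptions(precision=4,suppress=True)
# pin: top disc left/right/top/bottom ; unknown x,z,ytop
L=lambda q:(q[:,0].min(),q[:,0].max(),q[:,1].min(),q[:,1].max())
f=lambda p:np.array(L(circ(p[0],p[1],p[2],.008)))-np.array([225+152/5-.4,225+336/5-.4,215+325/5-.4,215+494/5-.4])
s=least_squares(f,[-.003,-.02,0]);print("pin top w4",s.x,s.fun)
# collar top far edge and bore
for r in (.0105,.011):
  g=lambda p:np.array(L(circ(p[0],.080,p[1],r)))[[0,1,2]]-np.array([260.2,292.6,203.8])
  s=least_squares(g,[-.003,0]);print("bore2",r,s.x,s.fun)
# slot outer corners fit to slot centre in image: rows/cols
import cv2
crop("pics/w5.png","pics/w5s.png",250,10,60,145,4)
# pin tip predicted silhouette
x=-.0037
for y,r in [(.016,.013),(.020,.013),(.050,.007),(.055,.005),(.055,.004)]: print(y,r,L(circ(x,y,0,r)))
E
```

```text
pin top w4 [ 0.0003 -0.0134 -0.001 ] [-0.2716  0.2716  0.3012 -0.3101]
bore2 0.0105 [-0.0036  0.001 ] [ 0.3233 -0.3233 -0.0082]
bore2 0.011 [-0.0031  0.001 ] [-0.4228  0.4228  0.0112]
0.016 0.013 (np.float64(249.4006362601345), np.float64(301.44259102984313), np.float64(235.04534801299513), np.float64(282.811960843351))
0.02 0.013 (np.float64(249.8767617140798), np.float64(300.8871113335736), np.float64(232.18506830677381), np.float64(279.1340085187785))
0.05 0.007 (np.float64(263.1719507071212), np.float64(287.0840657238384), np.float64(223.78936303629638), np.float64(246.18059101113627))
0.055 0.005 (np.float64(266.73223055346557), np.float64(283.45165416980166), np.float64(224.20325073150744), np.float64(239.89727638793693))
0.055 0.004 (np.float64(268.4041729150992), np.float64(281.77971180816803), np.float64(225.79104301517987), np.float64(238.34607397313155))
```

View pics/w5s.png

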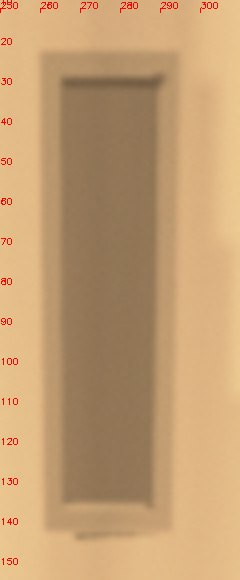

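```bash
python3 -m inch '[[[0.4,10,1.9,0,0,0],[0,10,0,0,0,0],[0,0,0,0,0,0]]]'
python3 - <<'E'
from h import *
a,c=avg(6,"w6")
crop("pics/w6.png","pics/w6a.png",205,190,140,120,5)
E
```

```text
t: 7.05
tool_pos: [0.5227, -0.0876, 0.1883]
orientation: [-1.177, 1.263, -1.259]
force: [-0.3, 0.2, -0.6]
opening: 0.0157
avg pos [ 0.5237 -0.0879  0.1901] sd [0.0003 0.0001 0.0005] ori [-1.1754  1.2607 -1.2604] F [-0.23 -0.25 -0.79] M [-0.081  0.082 -0.002] open 0.0153 t 7.35
```

View pics/w6a.png

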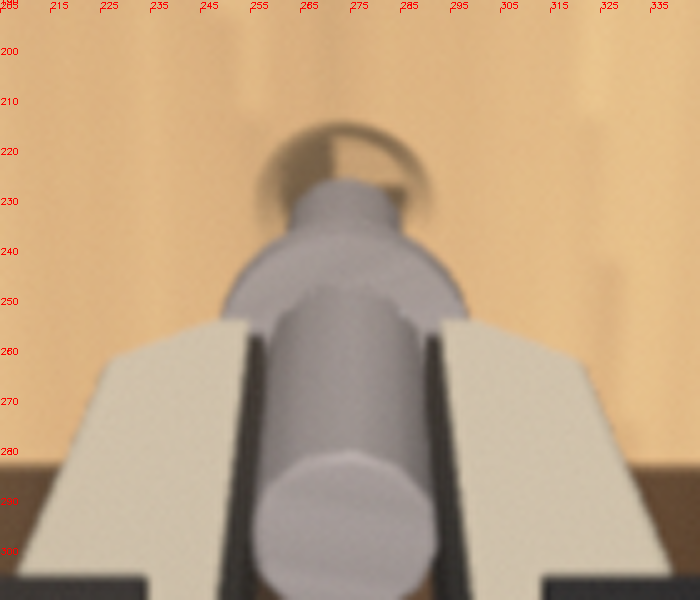

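Run:
```python
from h import *
for x in (-.005,-.004,-.003,-.002):
  q=circ(x,.0601,0,.0108); print(x,q.min(0),q.max(0))
```

```text
-0.005 [257.35394468 210.25724606] [292.76484212 243.63639999]
-0.004 [257.37432271 211.84351578] [292.74030531 245.13803192]
-0.003 [257.39464912 213.42571083] [292.71583066 246.63591071]
-0.002 [257.41492409 215.0038469 ] [292.69141794 248.13005042]
```

```bash
python3 -m inch '[[[0.6,4,0,0,0,0],[0,6,0,0,0,0],[0,5,0,0,0,0],[0,0,0,0,0,0]]]'
python3 - <<'E'
from h import *
a,c=avg(4,"w7")
E
```

```text
t: 7.85
tool_pos: [0.5232, -0.0884, 0.1743]
orientation: [-1.176, 1.262, -1.26]
force: [0.4, 0.5, -0.6]
opening: 0.0153
avg pos [ 0.5236 -0.0885  0.1751] sd [0.0002 0.     0.0002] ori [-1.1754  1.2607 -1.2605] F [-0.02  0.33 -0.69] M [-0.099  0.069  0.003] open 0.0153 t 8.05
```

```bash
python3 -m inch '[[[0,6,0,0,0,0],[0,7,0,0,0,0],[0,7,0,0,0,0],[0,0,0,0,0,0]]]'
python3 - <<'E'
from h import *
a,c=avg(4,"w8")
E
```

```text
t: 8.55
tool_pos: [0.523, -0.0883, 0.154]
orientation: [-1.176, 1.262, -1.259]
force: [0.2, -0.2, -1.3]
opening: 0.0154
avg pos [ 0.5236 -0.0885  0.1551] sd [0.0002 0.0001 0.0003] ori [-1.1754  1.2607 -1.2605] F [-0.42  0.01 -0.6 ] M [-0.084  0.062 -0.028] open 0.0152 t 8.75
```

```bash
python3 -m inch '[[[0,3,0,0,0,0],[0,1.5,0,0,0,0],[0,1,0,0,0,0],[0,0,0,0,0,0]]]'
python3 - <<'E'
from h import *
a,c=avg(4,"w8")
crop("pics/w8.png","pics/w8a.png",205,190,140,120,5)
E
```

```text
t: 9.25
tool_pos: [0.5237, -0.0885, 0.1505]
orientation: [-1.175, 1.26, -1.261]
force: [-3.8, 0.9, 6.6]
opening: 0.0153
avg pos [ 0.5237 -0.0885  0.1505] sd [0. 0. 0.] ori [-1.1752  1.2603 -1.2607] F [-3.32  1.09  6.13] M [0.064 0.777 0.003] open 0.0153 t 9.45
```

View pics/w8a.png

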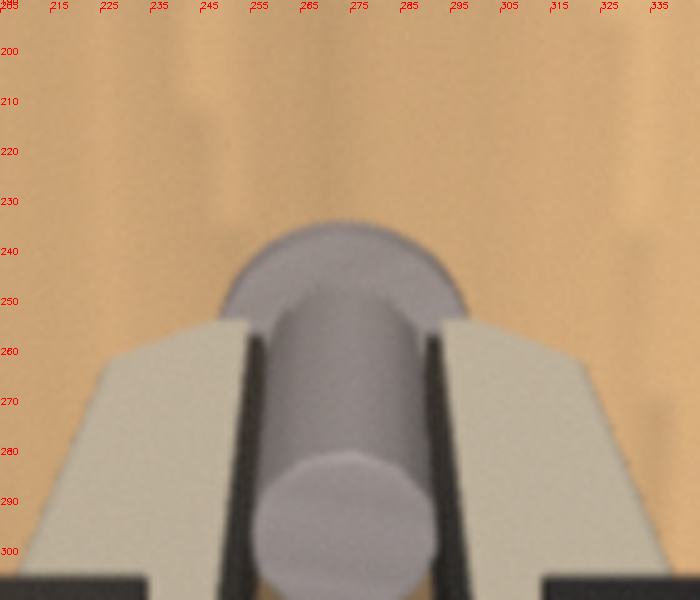

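The collar now lies on the cover with 6 N upward on the tool. I'll press slightly more, then release.

```bash
python3 -m inch '[[[0,1,0,0,0,0],[0,0,0,0,0,0]]]'; python3 -m inch '[[[0,0,0,0,0,0],[0,0,0,0,0,0],[0,0,0,0,0,0]]]' 36; python3 -m inch '[[[0,-10,0,0,0,0],[0,-30,0,0,0,0],[0,-45,0,0,0,0],[0,-15,0,0,0,0],[0,0,0,0,0,0],[0,0,0,0,0,0]]]'
python3 - <<'E'
from h import *
a,c=avg(4,"w9"); print(plan(a,(.3903,-.3126,.25),-.07),plan(a,(.3903,-.3126,.064)))
E
```

```text
t: 9.7
tool_pos: [0.5238, -0.0885, 0.1505]
orientation: [-1.175, 1.26, -1.261]
force: [-8.4, 1.0, 12.3]
opening: 0.0155
t: 10.07
tool_pos: [0.5236, -0.0885, 0.1484]
orientation: [-1.176, 1.261, -1.26]
force: [0.4, -0.2, -0.4]
opening: 0.0352
t: 10.82
tool_pos: [0.5229, -0.0883, 0.2469]
orientation: [-1.177, 1.263, -1.259]
force: [0.2, -0.3, -0.3]
opening: 0.0361
avg pos [ 0.5229 -0.0883  0.2468] sd [0.0001 0.     0.0002] ori [-1.1769  1.2629 -1.2588] F [-0.05  0.27 -0.15] M [-0.054  0.045 -0.014] open 0.036 t 11.025
[array([ 233. ,   -3. , -116.5]), array([ 0.003,  0.   , -0.001]), 'shift if turned first', array([ 233. ,   -3.2, -116.5])] [array([ 233.1,  183. , -116. ])]
```

View pics/w9.png

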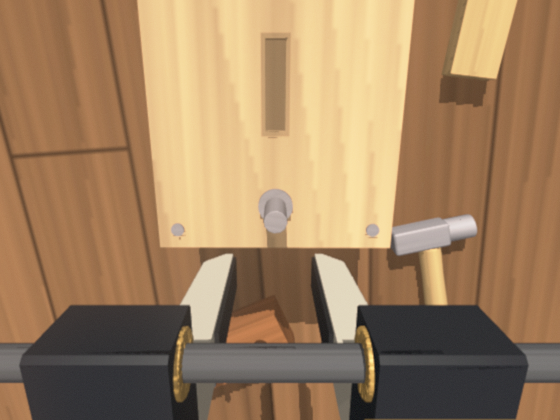

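```bash
python3 -m inch '[[[35,0,-17,0,0,0],[45,0,-22,0,0,0],[45,0,-23,0,0,0],[45,0,-23,0,0,0],[40,0,-20,0,0,0],[24,0,-11,0,0,0],[0,0,0,0,0,0],[0,0,0,0,0,0]]]'
python3 - <<'E'
from h import *
a,c=avg(4,"w10"); print(plan(a,(.3910,-.3137,.0645),-.07))
E
```

```text
t: 12.02
tool_pos: [0.3917, -0.3132, 0.2482]
orientation: [-1.175, 1.261, -1.26]
force: [0.3, -0.1, -0.0]
opening: 0.0359
avg pos [ 0.3921 -0.313   0.2485] sd [0.0001 0.     0.0001] ori [-1.1756  1.26   -1.2594] F [ 0.01  0.05 -0.07] M [-0.081  0.071 -0.011] open 0.0361 t 12.225
[array([  0.9, 184. ,  -1. ]), array([ 0.   ,  0.001, -0.   ]), 'shift if turned first', array([  0.8, 184. ,  -1. ])]
```

View pics/w10.png

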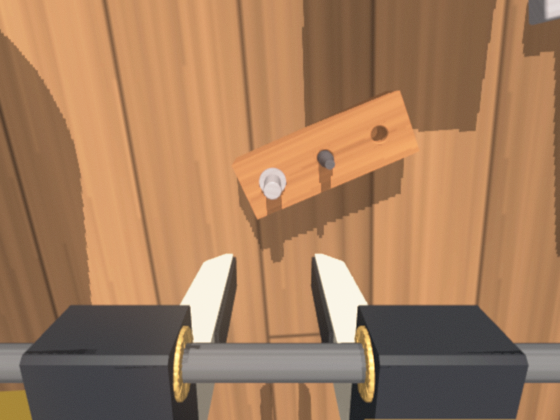

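Pin B is at (272,188), in line with the jaws. Going down.

```bash
python3 -m inch '[[[0.9,40,-0.9,0,0,0],[0,50,0,0,0,0],[0,45,0,0,0,0],[0,25,0,0,0,0],[0,0,0,0,0,0],[0,0,0,0,0,0]]]'
python3 - <<'E'
from h import *
a,c=avg(4,"w11"); print(plan(a,(.3910,-.3137,.0645),-.07))
E
```

```text
t: 12.98
tool_pos: [0.3915, -0.315, 0.09]
orientation: [-1.175, 1.259, -1.262]
force: [-0.4, 0.4, 0.2]
opening: 0.0361
avg pos [ 0.3917 -0.3154  0.0905] sd [0.0001 0.0001 0.0001] ori [-1.1753  1.2578 -1.2629] F [-0.04  0.01  0.01] M [-0.03   0.073  0.01 ] open 0.0359 t 13.175
[array([-1.7, 26. , -0.8]), array([-0.002,  0.   ,  0.002]), 'shift if turned first', array([-1.7, 26. , -0.8])]
```

View pics/w11.png

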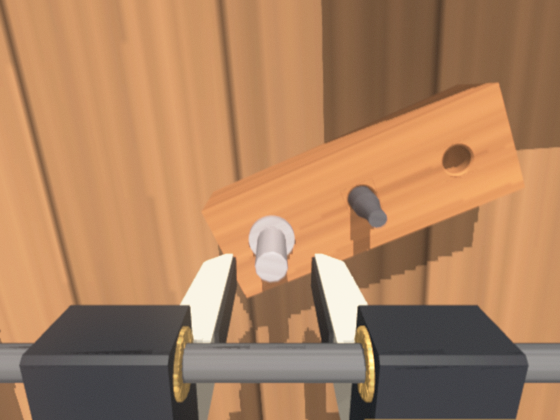

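```bash
python3 -m inch '[[[-1.7,14,-0.8,0,0,0],[0,11.5,0,0,0,0],[0,0,0,0,0,0]]]' && python3 -m inch '[[[0,0,0,0,0,0],[0,0,0,0,0,0],[0,0,0,0,0,0],[0,0,0,0,0,0]]]' 5 35
python3 - <<'E'
from h import *
a,c=avg(4)
E
python3 -m inch '[[[0,-10,0,0,0,0],[0,-30,0,0,0,0],[0,-50,0,0,0,0],[0,-50,0,0,0,0],[0,-30,0,0,0,0],[0,0,0,0,0,0],[0,0,0,0,0,0]]]'
python3 - <<'E'
from h import *
from plant import monitor
a,c=avg(4,"w12"); print(plan(a,(.5355,.0813,.215),-.07))
crop("pics/w12.png","pics/w12a.png",205,190,140,120,5)
E
```

```text
t: 13.55
tool_pos: [0.3888, -0.3118, 0.0612]
orientation: [-1.175, 1.264, -1.258]
force: [-0.1, 0.0, 0.6]
opening: 0.0358
t: 14.05
tool_pos: [0.3902, -0.3131, 0.0635]
orientation: [-1.175, 1.26, -1.261]
force: [0.4, -0.6, 1.5]
opening: 0.0151
avg pos [ 0.3902 -0.3132  0.0635] sd [0. 0. 0.] ori [-1.1753  1.2599 -1.2612] F [ 0.56 -0.47  1.73] M [-0.089  0.03  -0.012] open 0.0153 t 14.25
t: 15.12
tool_pos: [0.3894, -0.3124, 0.2319]
orientation: [-1.175, 1.262, -1.259]
force: [-0.0, 0.6, -1.7]
opening: 0.0153
avg pos [ 0.3892 -0.3121  0.2312] sd [0.0001 0.0001 0.0001] ori [-1.1754  1.2635 -1.2578] F [-0.15 -0.04 -0.67] M [-0.035  0.081 -0.019] open 0.0152 t 15.325
[array([-402.7,   16.7,  118.5]), array([ 0.003, -0.   , -0.002]), 'shift if turned first', array([-402.7,   16.2,  118.5])]
```

View pics/w12a.png

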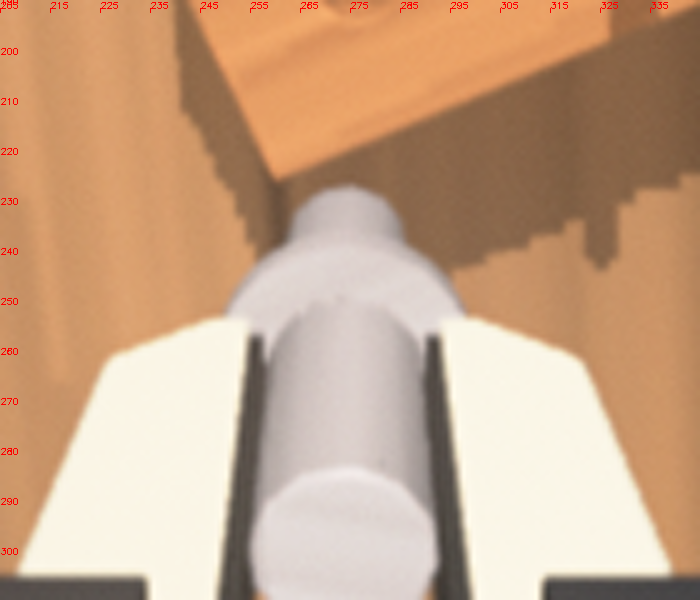

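```bash
python3 -m inch '[[[-35,-15,5,0,0,0],[-50,-5,7,0,0,0],[-50,0,8,0,0,0],[-50,0,15,0,0,0],[-50,0,20,0,0,0],[-50,0,22,0,0,0],[-50,5,22,0,0,0],[-40,10,14,0,0,0]]]';python3 -m inch '[[[-27.7,21,5.5,0,0,0],[0,0,0,0,0,0],[0,0,0,0,0,0],[0,0,0,0,0,0]]]'
python3 - <<'E'
from h import *
from plant import monitor
a,c=avg(6,"w13"); print(plan(a,(.5355,.0818,.2084),-.07))
crop("pics/w13.png","pics/w13a.png",205,190,140,120,5)
E
```

```text
t: 16.32
tool_pos: [0.5294, 0.0554, 0.2374]
orientation: [-1.176, 1.26, -1.26]
force: [0.3, -0.8, -1.1]
opening: 0.0151
t: 16.82
tool_pos: [0.5366, 0.0796, 0.2179]
orientation: [-1.174, 1.261, -1.262]
force: [-0.7, 0.4, -2.2]
opening: 0.0155
avg pos [0.5366 0.0798 0.2178] sd [0.0001 0.0002 0.0002] ori [-1.174   1.2606 -1.2618] F [ 0.23  0.42 -1.09] M [-0.069  0.069  0.011] open 0.0153 t 17.125
[array([-1.9,  9.4, -1.2]), array([-0.001, -0.001, -0.   ]), 'shift if turned first', array([-1.9,  9.4, -1.2])]
```

View pics/w13a.png

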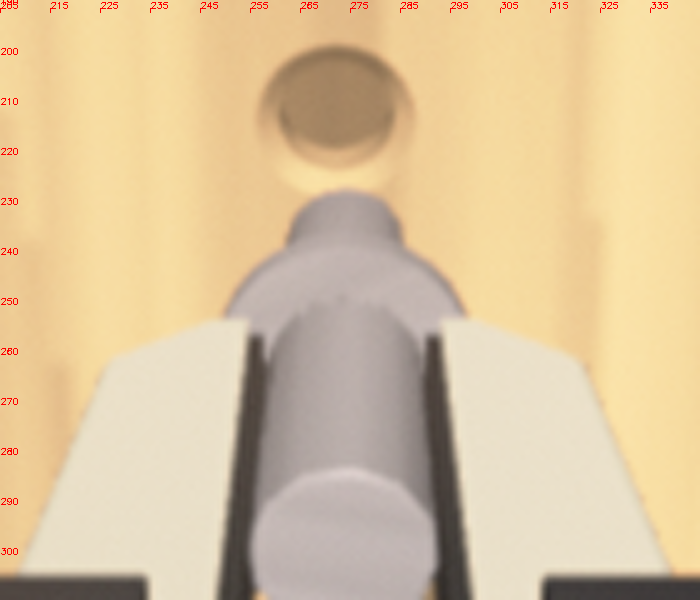

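Run:
```python
from h import *
for x in (-.007,-.006,-.005,-.004,-.003):
  q=circ(x,.0878,0,.0108); print(x,q.min(0),q.max(0))
```

```text
-0.007 [258.97423673 195.22346003] [290.81387822 225.64357148]
-0.006 [258.99071381 196.66530256] [290.79403847 227.01604768]
-0.005 [259.00715335 198.10381874] [290.77424393 228.38543452]
-0.004 [259.02355547 199.53902005] [290.75449444 229.75174243]
-0.003 [259.0399203  200.97091794] [290.73478984 231.11498176]
```

```bash
python3 -m inch '[[[-1.8,10,-1.1,0,0,0],[0,12,0,0,0,0],[0,6,0,0,0,0],[0,0,0,0,0,0]]]'
python3 - <<'E'
from h import *
a,c=avg(5,"w14")
crop("pics/w14.png","pics/w14a.png",205,190,140,120,5)
E
```

```text
t: 17.62
tool_pos: [0.5347, 0.0824, 0.188]
orientation: [-1.177, 1.262, -1.26]
force: [-0.5, 0.8, -0.8]
opening: 0.0157
avg pos [0.5355 0.0824 0.1893] sd [0.0002 0.     0.0004] ori [-1.1751  1.2604 -1.2607] F [ 0.12  0.05 -0.99] M [-0.057  0.067 -0.008] open 0.0153 t 17.875
```

View pics/w14a.png

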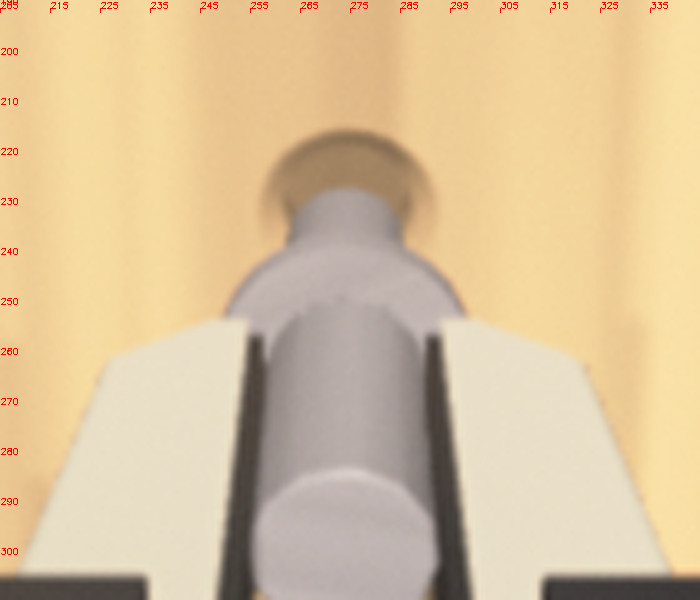

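```bash
python3 -m inch '[[[0.6,4,0.4,0,0,0],[0,6,0,0,0,0],[0,5,0,0,0,0],[0,0,0,0,0,0]]]'
python3 - <<'E'
from h import *
a,c=avg(4,"w15")
E
```

```text
t: 18.38
tool_pos: [0.5352, 0.0817, 0.1733]
orientation: [-1.176, 1.262, -1.26]
force: [0.5, 0.2, -1.5]
opening: 0.0152
avg pos [0.5357 0.0818 0.1741] sd [0.0002 0.     0.0003] ori [-1.1754  1.2607 -1.2605] F [ 0.2  -0.04 -0.8 ] M [-0.03   0.086  0.017] open 0.0152 t 18.575
```

In freely, with no side force. Continuing down; home should be at TCP z ≈ 0.1485.

```bash
python3 -m inch '[[[0,6,0,0,0,0],[0,7,0,0,0,0],[0,7,0,0,0,0],[0,2,0,0,0,0],[0,0,0,0,0,0]]]' ; python3 -m inch '[[[0,2,0,0,0,0],[0,1.5,0,0,0,0],[0,0.5,0,0,0,0],[0,0,0,0,0,0],[0,0,0,0,0,0]]]'
python3 - <<'E'
from h import *
a,c=avg(4,"w15")
E
```

```text
t: 19.2
tool_pos: [0.5355, 0.0818, 0.1519]
orientation: [-1.176, 1.261, -1.26]
force: [-0.9, 0.4, -0.4]
opening: 0.0153
t: 19.82
tool_pos: [0.5359, 0.0818, 0.1485]
orientation: [-1.175, 1.26, -1.261]
force: [-1.8, -0.7, 5.0]
opening: 0.0155
avg pos [0.5359 0.0818 0.1486] sd [0. 0. 0.] ori [-1.1749  1.2602 -1.2608] F [-2.27 -0.28  4.66] M [-0.103  0.505  0.024] open 0.0155 t 20.025
```

```bash
python3 -m inch '[[[0,1,0,0,0,0],[0,0,0,0,0,0]]]'; python3 -m inch '[[[0,0,0,0,0,0],[0,0,0,0,0,0],[0,0,0,0,0,0]]]' 36; python3 -m inch '[[[0,-10,0,0,0,0],[0,-30,0,0,0,0],[0,-45,0,0,0,0],[0,-30,0,0,0,0],[0,0,0,0,0,0],[0,0,0,0,0,0]]]'
python3 - <<'E'
from h import *
a,c=avg(4,"w16"); rows(a,(.479,.3028,.27),.405,7)
E
```

```text
t: 20.27
tool_pos: [0.536, 0.0818, 0.1485]
orientation: [-1.175, 1.26, -1.261]
force: [-5.3, -1.0, 12.6]
opening: 0.0154
t: 20.65
tool_pos: [0.5355, 0.0817, 0.1467]
orientation: [-1.176, 1.261, -1.26]
force: [-0.2, 0.1, 0.2]
opening: 0.0353
t: 21.4
tool_pos: [0.5354, 0.0817, 0.2614]
orientation: [-1.176, 1.261, -1.26]
force: [-0.4, 0.3, -0.7]
opening: 0.0362
avg pos [0.5349 0.0817 0.2605] sd [0.0001 0.     0.0001] ori [-1.1774  1.2623 -1.2595] F [ 0.16 -0.47 -0.11] M [-0.063  0.086 -0.002] open 0.036 t 21.6
[-30.9, -1.4, -10.2] -0.068
[-31.6, -1.4, -8.1] -0.068
[-32.0, -1.4, -5.9] -0.068
[-32.4, -1.4, -3.7] -0.068
[-32.5, -1.4, -1.5] -0.068
[-32.6, -1.4, 0.7] -0.068
[-32.4, -1.4, 2.9] -0.068
```

View pics/w16.png

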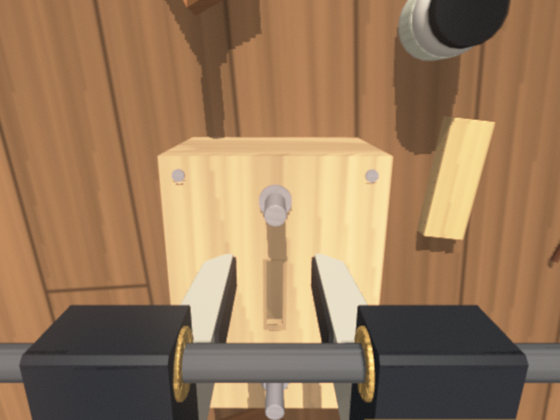

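Both pins are seated, with their collars on the cover at (276,200) and (275,385). Now the paddle.

```bash
python3 -m inch '[[[-31,-2,-10,0,-0.068,0],[-31,-2,-8,0,-0.068,0],[-32,-2,-6,0,-0.068,0],[-32,-2,-4,0,-0.068,0],[-33,-1,-1,0,-0.068,0],[-33,0,1,0,-0.068,0],[-32,0,3,0,-0.068,0]]]' ; python3 -m inch '[[[0,0,0,0,0,0],[0,0,0,0,0,0],[0,0,0,0,0,0]]]'
python3 - <<'E'
from h import *
a,c=avg(6,"w17")
E
```

```text
t: 22.48
tool_pos: [0.4797, 0.3034, 0.2702]
orientation: [-1.376, 0.904, -0.903]
force: [0.7, 0.4, -0.1]
opening: 0.0362
t: 22.85
tool_pos: [0.4807, 0.3015, 0.2709]
orientation: [-1.374, 0.906, -0.907]
force: [0.3, -0.5, 0.1]
opening: 0.0361
avg pos [0.4807 0.3019 0.2712] sd [0.0001 0.0002 0.0001] ori [-1.3739  0.906  -0.9062] F [-0.16  0.01  0.19] M [-0.058  0.033  0.006] open 0.0361 t 23.15
```

View pics/w17.png

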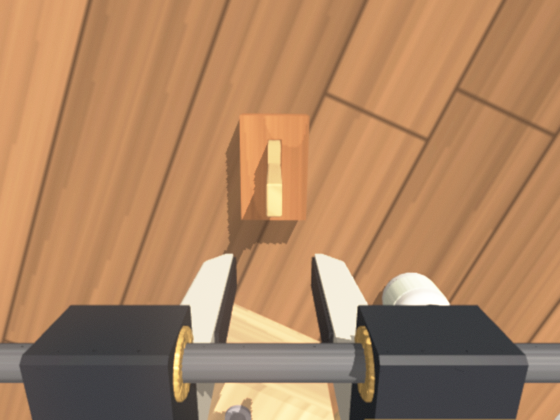

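Run:
```python
from h import *
crop("pics/w17.png","pics/w17a.png",230,105,90,120,5)
```

```text
(no output)
```

View pics/w17a.png

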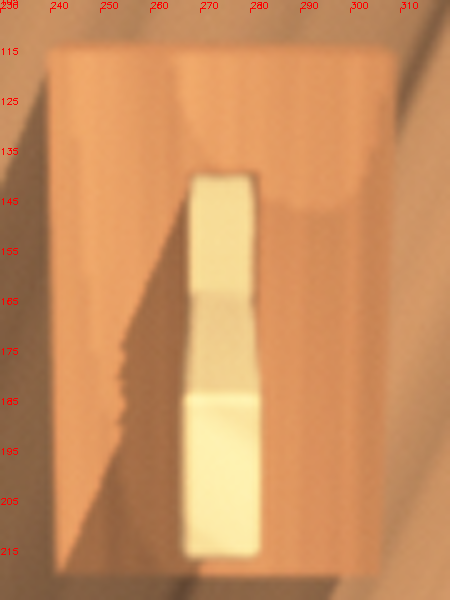

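Run:
```python
from h import *
import pickle
np.set_printoptions(precision=4,suppress=True)
c,a=pickle.load(open("w17.pkl","rb")); C=cam(c)
q=[plane(C,u,.16) for u in [(266.2,183.6),(281.8,183.6),(266.4,215.8),(281.8,215.8)]]
m=np.mean(q,0); print(m,np.linalg.norm(q[0]-q[1]),np.linalg.norm(q[0]-q[2]))
d=(q[0]+q[1]-q[2]-q[3]); print("yaw",np.arctan2(-d[0],d[1]))
b=[plane(C,u,.04) for u in [(239.4,114.6),(309,114.6),(241,219.6),(306,219.6)]]
print(np.mean(b,0)); d=b[0]+b[1]-b[2]-b[3]; print("stand yaw",np.arctan2(-d[0],d[1])); 
print(tri([C,TP],[(274,199.7),(145.8,248.2)])[0],tri([C,SC],[(274,199.7),(390.3,145.4)])[0])
y=np.array([-.394,.919]); 
print(plan(a,(m[0],m[1],.126),.405))
Rm,p=tool(a); z=Rm[:,2]; print("cur yaw",np.arctan2(z[1],z[0]))
```

```text
[0.4773 0.308  0.16  ] 0.01133952403319106 0.024601578810490254
yaw 0.40819690518734325
[0.4774 0.3077 0.04  ]
stand yaw 0.39845502220145956
[0.4775 0.3077 0.158 ] [0.4773 0.3082 0.1597]
[array([ -7.1, 145.2,  -0.7]), array([-0., -0.,  0.]), 'shift if turned first', array([ -7. , 145.2,  -0.7])]
cur yaw 0.4047685973006775
```

```bash
python3 -m inch '[[[-7,25,0,0,0,0],[0,40,0,0,0,0],[0,25,0,0,0,0],[0,0,0,0,0,0],[0,0,0,0,0,0]]]'
python3 - <<'E'
from h import *
a,c=avg(4,"w18"); print(plan(a,(.4773,.308,.126),.405))
E
```

```text
t: 23.78
tool_pos: [0.4783, 0.3092, 0.1826]
orientation: [-1.373, 0.904, -0.906]
force: [0.5, 0.2, 0.1]
opening: 0.036
avg pos [0.4786 0.3094 0.183 ] sd [0.0001 0.     0.0001] ori [-1.3718  0.9038 -0.906 ] F [0.72 0.1  0.23] M [-0.082  0.036 -0.006] open 0.036 t 23.975
[array([ 0.8, 57. , -1.9]), array([-0.003,  0.001, -0.   ]), 'shift if turned first', array([ 0.8, 57. , -1.7])]
```

View pics/w18.png

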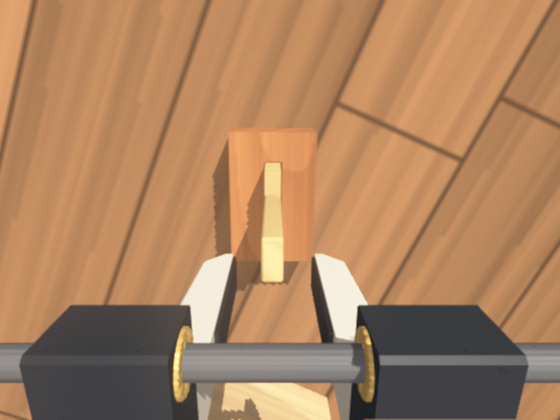

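```bash
python3 -m inch '[[[0.8,20,-1,0,0,0],[0,25,0,0,0,0],[0,12,0,0,0,0],[0,0,0,0,0,0],[0,0,0,0,0,0]]]'
python3 - <<'E'
from h import *
a,c=avg(4,"w19"); print(plan(a,(.4773,.308,.126),.405))
E
python3 -m inch '[[[0,0,0,0,0,0],[0,0,0,0,0,0],[0,0,0,0,0,0],[0,0,0,0,0,0]]]' 4 35
python3 - <<'E'
from h import *
a,c=avg(4,"w20"); print(plan(a,(.4773,.308,.126),.405))
E
```

```text
t: 24.6
tool_pos: [0.4775, 0.3081, 0.1249]
orientation: [-1.373, 0.905, -0.905]
force: [0.1, -0.5, -0.6]
opening: 0.0361
avg pos [0.4777 0.3081 0.1252] sd [0.0001 0.     0.0001] ori [-1.3728  0.9043 -0.9056] F [-0.23 -0.22  0.37] M [-0.047  0.034  0.013] open 0.0361 t 24.8
[array([-0. , -0.8, -0.4]), array([-0.002,  0.001, -0.   ]), 'shift if turned first', array([-0. , -0.8, -0.4])]
t: 25.3
tool_pos: [0.4774, 0.3079, 0.1242]
orientation: [-1.374, 0.905, -0.905]
force: [1.9, 0.6, -1.3]
opening: 0.0117
avg pos [0.4774 0.3079 0.1242] sd [0. 0. 0.] ori [-1.3737  0.9048 -0.9055] F [ 2.55  1.32 -1.51] M [ 0.17  -0.603 -0.071] open 0.0117 t 25.5
[array([-0.1, -1.8, -0. ]), array([-0.001,  0.001,  0.   ]), 'shift if turned first', array([-0.1, -1.8, -0. ])]
```

View pics/w20.png

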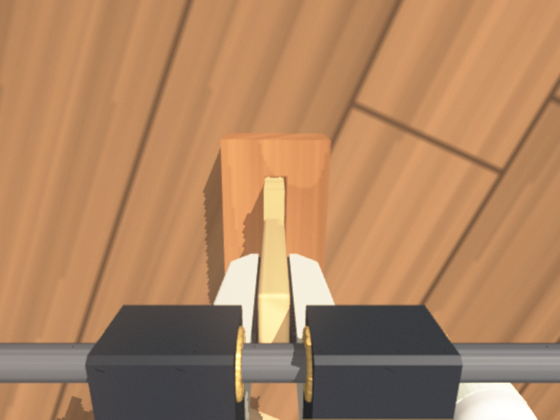

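```bash
python3 -m inch '[[[0,-6,0,0,0,0],[0,-14,0,0,0,0],[0,-20,0,0,0,0],[0,-30,0,0,0,0],[0,-40,0,0,0,0],[0,-45,0,0,0,0],[0,-26,0,0,0,0],[0,0,0,0,0,0]]]'
python3 - <<'E'
from h import *
a,c=avg(4,"w21"); rows(a,(.5298,-.0035,.305),-.0716,9)
E
```

```text
t: 26.5
tool_pos: [0.4777, 0.3083, 0.3083]
orientation: [-1.371, 0.903, -0.906]
force: [0.6, 0.5, -1.2]
opening: 0.0116
avg pos [0.4765 0.3076 0.3041] sd [0.0004 0.0002 0.0011] ori [-1.376   0.906  -0.9046] F [-0.25 -0.14 -1.36] M [-0.073  0.034  0.025] open 0.0118 t 26.7
[34.1, -0.1, -8.2] 0.053
[34.5, -0.1, -6.4] 0.053
[34.8, -0.1, -4.6] 0.053
[35.0, -0.1, -2.7] 0.053
[35.1, -0.1, -0.8] 0.053
[35.1, -0.1, 1.0] 0.053
[34.9, -0.1, 2.9] 0.053
[34.7, -0.1, 4.7] 0.053
[34.4, -0.1, 6.6] 0.053
```

View pics/w21.png

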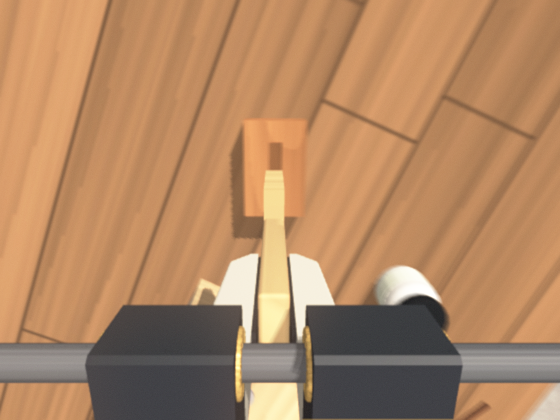

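```bash
python3 -m inch '[[[25,0,-6,0,0.05,0],[35,0,-6,0,0.053,0],[35,0,-5,0,0.053,0],[35,0,-3,0,0.053,0],[35,0,-1,0,0.053,0],[35,0,1,0,0.053,0],[35,0,3,0,0.053,0],[35,0,5,0,0.053,0]]]'; python3 -m inch '[[[25,0,5,0,0.03,0],[15,0,5,0,0.026,0],[0,0,0,0,0,0],[0,0,0,0,0,0],[0,0,0,0,0,0]]]'
python3 - <<'E'
from h import *
a,c=avg(6,"w22"); print(plan(a,(.5297,-.0013,.26),-.0716))
E
```

```text
t: 27.7
tool_pos: [0.523, 0.0385, 0.3032]
orientation: [-1.203, 1.224, -1.22]
force: [0.7, -0.2, -0.0]
opening: 0.0113
t: 28.32
tool_pos: [0.5326, 0.0003, 0.3051]
orientation: [-1.175, 1.26, -1.26]
force: [0.1, -0.4, -0.7]
opening: 0.0117
avg pos [ 5.327e-01 -1.000e-04  3.052e-01] sd [0.     0.0002 0.    ] ori [-1.1751  1.2605 -1.2607] F [-0.03 -0.3  -0.62] M [-0.061  0.068  0.005] open 0.0119 t 28.625
[array([ 1.4, 45.2, -2.9]), array([-0.   ,  0.002, -0.   ]), 'shift if turned first', array([ 1.4, 45.2, -2.9])]
```

View pics/w22.png

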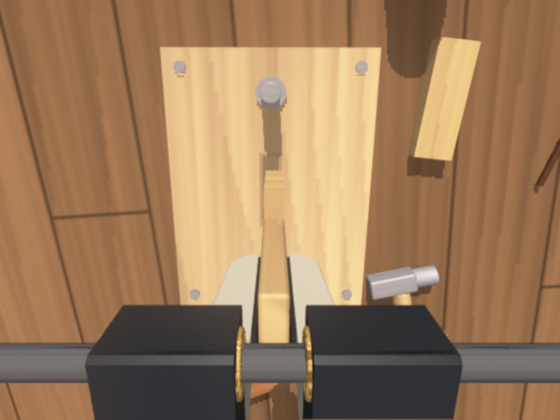

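```bash
python3 -m inch '[[[1.4,10,-2.9,0,0.002,0],[0,15,0,0,0,0],[0,13,0,0,0,0],[0,0,0,0,0,0],[0,0,0,0,0,0]]]'
python3 - <<'E'
from h import *
a,c=avg(6,"w23"); print(plan(a,(.5297,-.0013,.26),-.0716))
crop("pics/w23.png","pics/w23a.png",225,125,100,120,5)
E
```

```text
t: 29.25
tool_pos: [0.5298, -0.0019, 0.2672]
orientation: [-1.174, 1.263, -1.263]
force: [0.9, 0.3, -0.2]
opening: 0.0116
avg pos [ 0.53   -0.0018  0.2677] sd [0.0001 0.     0.0001] ori [-1.1732  1.262  -1.2632] F [-0.21  0.22 -0.62] M [-0.066  0.085  0.006] open 0.0117 t 29.55
[array([-0.5,  7.7, -0.4]), array([-0.001, -0.001,  0.   ]), 'shift if turned first', array([-0.5,  7.7, -0.4])]
```

View pics/w23a.png

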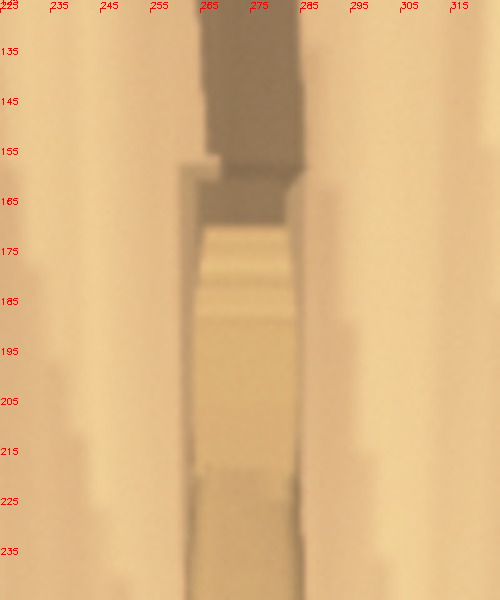

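Run:
```python
from h import *
for x in (-.006,-.004,-.002,0,.002): print(x, t2px([[x-.034,.1377,0]])[0,1], t2px([[x-.030,.1112,0]])[0,1], t2px([[x-.027,.1142,0]])[0,1], t2px([[x-.0291,.1133,0]])[0,1])
```

```text
-0.006 151.210918826547 162.20510709080366 165.5963911230098 162.93960665996923
-0.004 153.7769375183918 164.97594913077714 168.3222355124492 165.68586016930436
-0.002 156.33278793230002 167.73483520816032 171.0364780669608 168.42036202383778
0 158.8785303890073 170.48184253989942 173.7391926994571 171.14318749331898
0.002 161.41422473307426 173.21704767943365 176.43045269633566 173.85441120605992
```

```bash
python3 -m inch '[[[-0.9,6,-0.4,0,0,0],[0,7,0,0,0,0],[0,0,0,0,0,0],[0,0,0,0,0,0]]]'
python3 - <<'E'
from h import *
a,c=avg(6,"w24"); print(plan(a,(.5297,-.0013,.26),-.0716))
crop("pics/w24.png","pics/w24a.png",225,125,100,120,5)
h=a["tool_pos"][2]-.13
for x in (-.006,-.004,-.002,0,.002): print(x, t2px([[x-.034,h,0]])[0,1])
E
```

```text
t: 30.05
tool_pos: [0.5293, -0.0009, 0.254]
orientation: [-1.174, 1.263, -1.263]
force: [0.2, 0.0, -0.8]
opening: 0.012
avg pos [ 0.5295 -0.0009  0.2543] sd [0.     0.     0.0001] ori [-1.1736  1.2625 -1.2629] F [-0.21  0.09 -0.75] M [-0.068  0.092  0.021] open 0.0118 t 30.35
[array([ 0.4, -5.7,  0.2]), array([-0.   , -0.001,  0.   ]), 'shift if turned first', array([ 0.4, -5.7,  0.2])]
-0.006 153.82168573299293
-0.004 156.49833501540763
-0.002 159.16389893487738
0 161.81844621426396
0.002 164.4620450095443
```

View pics/w24a.png

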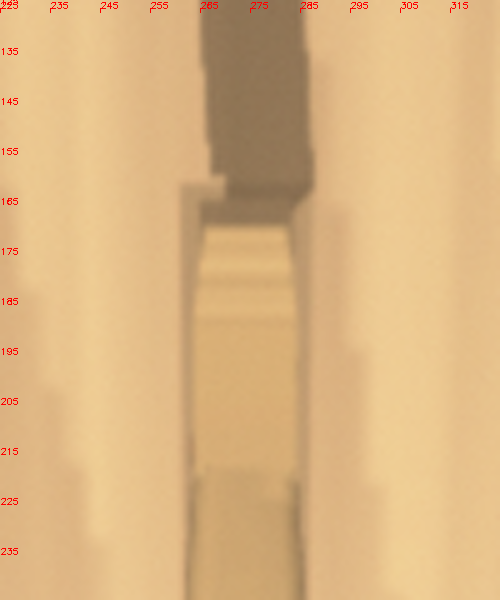

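Now aligned in both axes. Inserting.

```bash
python3 -m inch '[[[0,6,0,0,0,0],[0,5,0,0,0,0],[0,4,0,0,0,0],[0,3,0,0,0,0],[0,0,0,0,0,0]]]'
python3 - <<'E'
from h import *
a,c=avg(4,"w25")
crop("pics/w25.png","pics/w25a.png",225,125,100,120,5)
E
```

```text
t: 30.98
tool_pos: [0.5292, -0.0009, 0.2358]
orientation: [-1.174, 1.263, -1.262]
force: [0.5, 0.7, -0.9]
opening: 0.0117
avg pos [ 0.5295 -0.0009  0.2363] sd [0.0001 0.     0.0001] ori [-1.1737  1.2626 -1.2628] F [-0.17  0.02 -0.67] M [-0.04   0.073 -0.013] open 0.0118 t 31.175
```

View pics/w25a.png

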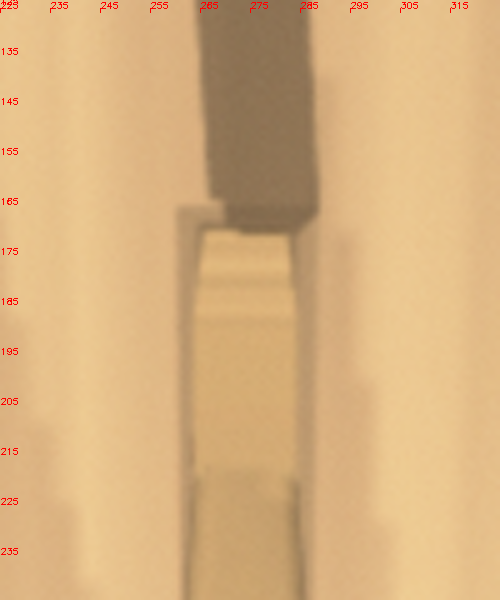

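```bash
python3 -m inch '[[[0,5,0,0,0,0],[0,7,0,0,0,0],[0,8,0,0,0,0],[0,6,0,0,0,0],[0,0,0,0,0,0]]]'
python3 -m inch '[[[0,6,0,0,0,0],[0,8,0,0,0,0],[0,8,0,0,0,0],[0,4,0,0,0,0],[0,0,0,0,0,0]]]'
python3 - <<'E'
from h import *
a,c=avg(4,"w26"); print(plan(a,(.5295,-.0009,.158),-.0716))
E
```

```text
t: 31.8
tool_pos: [0.529, -0.0009, 0.2093]
orientation: [-1.175, 1.264, -1.262]
force: [0.2, -0.3, -0.1]
opening: 0.0119
t: 32.42
tool_pos: [0.5291, -0.0009, 0.1836]
orientation: [-1.174, 1.263, -1.262]
force: [-0.3, -0.2, -0.7]
opening: 0.0119
avg pos [ 0.5295 -0.0009  0.1843] sd [0.0001 0.     0.0002] ori [-1.1736  1.2626 -1.2629] F [ 0.25  0.24 -0.39] M [-0.067  0.066  0.012] open 0.0117 t 32.625
[array([-0. , 26.3, -0. ]), array([-0.   , -0.001,  0.   ]), 'shift if turned first', array([-0. , 26.3, -0. ])]
```

```bash
python3 -m inch '[[[0,6,0,0,0,0],[0,8,0,0,0,0],[0,8,0,0,0,0],[0,4,0,0,0,0],[0,0,0,0,0,0],[0,0,0,0,0,0],[0,0,0,0,0,0],[0,0,0,0,0,0]]]'
python3 - <<'E'
from h import *
from plant import optics
a,c=avg(6,"w27")
for n in ("scene","top"): cv2.imwrite(f"pics/{n}9.png",optics.read_camera(n)["image"])
crop("pics/scene9.png","pics/s9.png",170,90,200,200,3)
crop("pics/top9.png","pics/t9.png",215,160,200,150,4)
E
```

```text
t: 33.62
tool_pos: [0.5295, -0.0009, 0.1584]
orientation: [-1.174, 1.262, -1.263]
force: [-0.1, -0.7, 0.3]
opening: 0.012
avg pos [ 0.5295 -0.0009  0.1582] sd [0.     0.     0.0001] ori [-1.1737  1.2626 -1.2629] F [ 0.19  0.05 -0.67] M [-0.071  0.065  0.01 ] open 0.0118 t 33.925
```

View pics/s9.png

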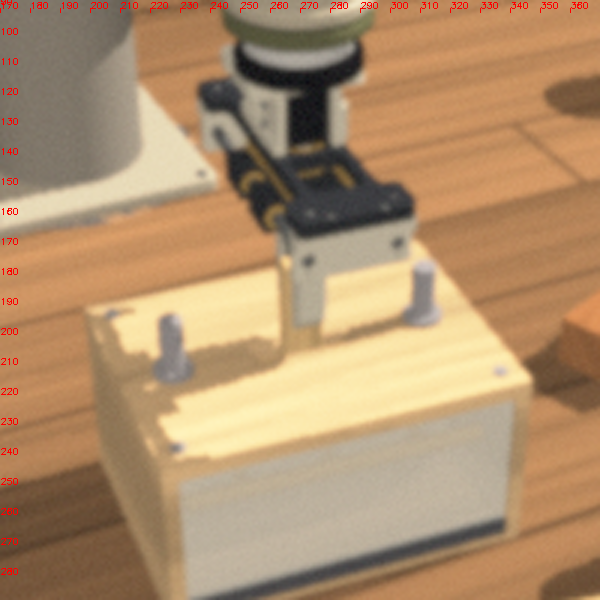

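View pics/w27.png

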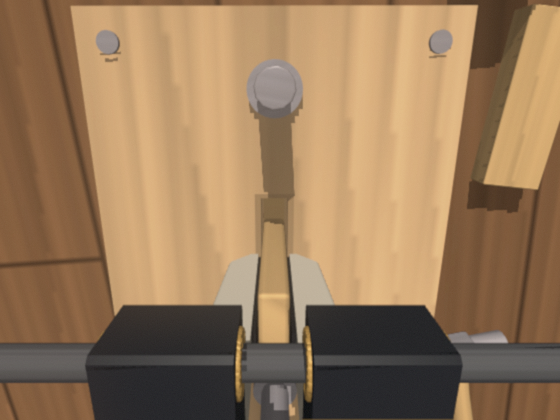

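View pics/scene9.png

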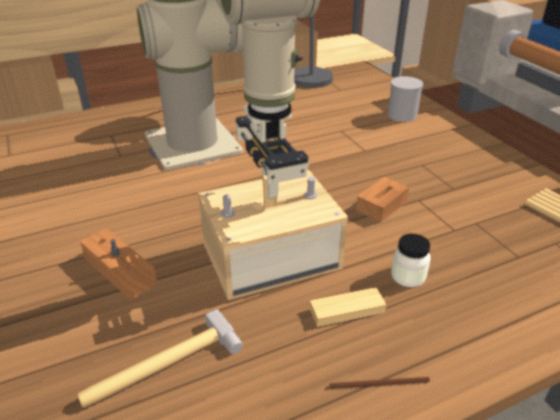

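The handle's 26 mm neck is in the slot, both collars are flat on the cover, no force acts on the tool, and the bystanders haven't moved. Handing in.

Run:
```python
from plant import robot,monitor
s=monitor.read_state();print(s["t"],s["force"],abs(s["dq"]).max())
print(robot.close_job())
```

```text
34.025 [-1.12474461 -0.21360927 -0.29395297] 0.0008785882137657428
the job is handed in; nothing more can be done
None
```

I put both collared pins fully home in the cover, one in each bore. I then took the paddle by its handle and lowered it foot first through the slot, and handed the job in at 34 s with the paddle still gripped.

- **Pins:** Each came to rest within about 1 mm of its predicted height. I pressed each with about 12 N before releasing, and the last pictures show both collars flat on the cover.
- **Paddle:** The foot is at about z = 44 mm, roughly 38 mm above the box floor. The top of the blade is about 14 mm below the cover's underside. These heights come from the gripper's position, because the blade can't be seen inside the box. The paddle is upright and still, with about 1 N or less on the tool, and it hasn't slipped in the grip.
- **Bystanders:** The punch, jar, hammer and offcut look to be where they were in the last scene picture.
- **Disagreements:** The wrist camera and the other cameras differed by about 1–2 mm on the bore, slot and paddle positions. I resolved this by lining up each part against its hole in close wrist views, and nothing jammed on the way in.

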